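# Clear the dosimeter reader and stack the badges

## Robot

A 7-joint arm with a two-finger parallel gripper is mounted at the origin on the work surface. World frame = base frame: x ahead of the robot, y to its left, z up, the work surface at z = 0. Lengths are in m, angles in rad, forces in N, time in s.
With the tool pointing down it reaches from about 0.4 to 0.85 m from the base axis. Payload 10.4 kg.
Tool frame: the origin (TCP) lies midway between the tips of the shut fingers; the grasp point (between the pads) lies 19 mm behind it; z points along the fingers, y is the direction in which the jaws open and shut (so a half turn about z gives the same grasp; the last joint's range is limited). The gripper opens to 85 mm and grips with 20 to 120 N. Pads are 22 mm wide; open, the fingers measure 114 mm over their backs; the gripper's body (76 mm by 85 mm) begins 54 mm behind the grasp point. The pads swing forward as they close: fully open they stand 13 mm farther back than shut.
Start: joints at [1.171, 0.332, -0.065, 1.46, 0.022, 1.35, -0.088], TCP at [0.23, -0.581, 0.231] pointing down, gripper open.
Joint ranges: [-2.6, 2.6], [-0.5, 2.12], [-1.47, 1.34], [0.16, 2.42], [-1.27, 4.41], [0.06, 2.06], [-2.6, 2.6]. Speed limits (rad/s): [2.22, 2.22, 2.79, 2.79, 3.14, 3.14, 3.14].

## Interface

Orientations are given as a unit quaternion [x, y, z, w].
In Python, from workcell import manip, camera, camera_info, workorder, nets gives the robot as it stands.
- The arm moves only by the tool apply_moves, never from a script. Its argument "commands" is a list of rows, each a list of 5 numbers: the shift along the tool's x, y, z in m, then the turn about the tool's z in degrees, then the gripper command: -1 is fully open, 1 is shut, values between are in proportion. A call has 1 to 5 rows; each row shifts and turns the pose as measured when the row begins, along the tool's axes as they then stand; what a row does not reach is not made up. A row lasts 1/12 s, in which the tool goes at most 41.7 mm and 7.16 degrees, less where a joint would pass 70% of its speed; a pose out of reach is approached as far as the arm can. A call is refused whole if a number of a shift passes 0.0417 or a number of a turn 7.16, either way. A call with a gripper value outside its range is refused whole. The fingers move at their own pace and stop on an object; "squeeze" is the grip in N (left out, the last holds). Time passes only in rows, so rows that do not move let the fingers close. It gives the time, the measured TCP pose, the force and the opening at its end, in the units of the state.
- manip.get_obs(): the state, without advancing time (a new reading comes with each control period).
- camera(name): name is "scene" or "side" or "wrist"; returns (picture, depth): 400x640x3 uint8, red, green, blue; 400x640 float32, m along the optical axis (not along the pixel's ray), 0 where there is no reading.
- camera_info(name): a dict with "camera_matrix" (3x3 intrinsics, pixels), "xyz" and "rotation" of the camera in the world; the wrist camera has in their place "T_tool_cam" (4x4, takes a point from camera to tool coordinates, whose origin is the TCP and whose axes are the flange's). Camera axes: x right, y down, z forward; pixel columns grow to the right and rows downward; lengths in m; the calibration is good to about 2 mm. A picture is of the moment at which its call begins: read the wrist's pose just before it. camera_info takes no time and is no camera call.
- workorder.hand_in(): hands the job in, once; it reports no verdict.
Trained networks look in the newest picture that a camera, given by its name, has taken for a name from the list of things; names that differ only in an ending like _2 or _b are one class to them, and where a whole thing is asked for, a point or a joint stands for the part that bears it (a point fixed in the world has none). Each returns a list of dicts, best first, with "conf" (0 to 1); they miss things now and then, are a little off and sometimes report something else, mostly with a low value. They report only what shows in the picture. A call takes as long as a camera call. They do not tell look-alikes from the thing itself.
- nets.look_for(camera, thing): "rect" ([left, top, width, height] in pixels, round what is visible of it).
- nets.place_of(camera, thing): "xy" ([column, row] in pixels: a listed point, or the origin of a listed thing).
The state is a dict: "clock": time; "joint_pos": joint angles; "joint_velocities": joint speeds; "tau": joint torques, N m; "position": TCP position; "ee_rot": TCP orientation; "ft_force": force on the tool from outside, world axes, zero at the start; "torque": the same for the moment, N m; "grip_width": opening from 0.0 (shut) to 1.0 (fully open).
Only numpy, scipy, OpenCV 4.12 (cv2) and the standard library are available. Lean on these libraries where they do the work, as an engineer would, in place of code of your own. Each camera call takes 0.05 s, during which the arm holds its last target. There are 200 camera calls.

## Task

The readout is finished: push every badge out of the reader dock with the ejector slide of its bay (never with the fingers in the bay), and stack all the badges flat and squarely in one pile within the white outline on the black stacking base. When all are in the pile, lay the steel keeper plate flat and square on top. Leave the ejectors sprung back and the other things on the bench where they are.

Things in the scene. Friction and masses are not known exactly. Their poses are not given: they have to be found in the camera images.
- dock: Reader dock: low grey and white unit fixed to the table, 270 mm (x) by 310 mm (y), plus a control cheek (55 mm wide, x = -20 to +135 mm, 45 mm high) on its -y side. Origin: centre of the underside; -x is the front. Four bays along x, centred at y = +112.5, +37.5, -37.5, -112.5 mm (bays 1 to 4), under a flat roof from x = -32 to +135 mm, top 41 mm high, clear over the badges, slotted for the ejector stems.
- shelf (a point): Middle of the open delivery shelf before the bays, on its surface, 22 mm above the table, 80 mm ahead (-x) of the dock's origin; axes as the dock. The shelf runs from x = -32 mm (roof's front edge) to -131 mm in the dock frame, then a 4 mm high lip to -135 mm.
- ejector1 (a joint): Ejector slide of bay 1: 0 m at home, grows to 0.062 m as its tab is pushed towards the dock's -x (front). Spring: about 3 N at home, 8 N at the end; it springs back when let go. At full travel it has pushed its badge wholly out on the delivery shelf, centre near x = -60 mm in the dock frame, where it stays.
- ejector1_tab (a point): Centre of the orange thumb tab of ejector 1: 12 mm (x) by 26 mm (y) by 22 mm high, standing on the roof from 42.5 to 64.5 mm above the table. At home 61 mm behind (+x of) the dock's origin; axes as the dock.
- ejector2 (a joint): Ejector slide of bay 2: 0 m at home, grows to 0.062 m as its tab is pushed towards the dock's -x (front). Spring: about 3 N at home, 8 N at the end; it springs back when let go. At full travel it has pushed its badge wholly out on the delivery shelf, centre near x = -60 mm in the dock frame, where it stays.
- ejector2_tab (a point): Centre of the orange thumb tab of ejector 2: 12 mm (x) by 26 mm (y) by 22 mm high, standing on the roof from 42.5 to 64.5 mm above the table. At home 61 mm behind (+x of) the dock's origin; axes as the dock.
- ejector3 (a joint): Ejector slide of bay 3: 0 m at home, grows to 0.062 m as its tab is pushed towards the dock's -x (front). Spring: about 3 N at home, 8 N at the end; it springs back when let go. At full travel it has pushed its badge wholly out on the delivery shelf, centre near x = -60 mm in the dock frame, where it stays.
- ejector3_tab (a point): Centre of the orange thumb tab of ejector 3: 12 mm (x) by 26 mm (y) by 22 mm high, standing on the roof from 42.5 to 64.5 mm above the table. At home 61 mm behind (+x of) the dock's origin; axes as the dock.
- ejector4 (a joint): Ejector slide of bay 4: 0 m at home, grows to 0.062 m as its tab is pushed towards the dock's -x (front). Spring: about 3 N at home, 8 N at the end; it springs back when let go. At full travel it has pushed its badge wholly out on the delivery shelf, centre near x = -60 mm in the dock frame, where it stays.
- ejector4_tab (a point): Centre of the orange thumb tab of ejector 4: 12 mm (x) by 26 mm (y) by 22 mm high, standing on the roof from 42.5 to 64.5 mm above the table. At home 61 mm behind (+x of) the dock's origin; axes as the dock.
- badge1: Dosimeter badge: rigid blue plastic block 55 mm (x) by 40 mm (y) by 12 mm, about 35 g, white label and black window on both faces (either face may lie up, either end may lead). Origin: centre of the underside. Starts under the roof in any one of the bays, centre within 2 mm of dock x = 0, on the bay floor 22 mm above the table; may be absent (None: a bay then shows no blue).
- badge2: Dosimeter badge: rigid blue plastic block 55 mm (x) by 40 mm (y) by 12 mm, about 35 g, white label and black window on both faces (either face may lie up, either end may lead). Origin: centre of the underside. Starts under the roof in any one of the bays, centre within 2 mm of dock x = 0, on the bay floor 22 mm above the table; may be absent (None: a bay then shows no blue).
- badge3: Dosimeter badge: rigid blue plastic block 55 mm (x) by 40 mm (y) by 12 mm, about 35 g, white label and black window on both faces (either face may lie up, either end may lead). Origin: centre of the underside. Starts under the roof in any one of the bays, centre within 2 mm of dock x = 0, on the bay floor 22 mm above the table; may be absent (None: a bay then shows no blue).
- badge4: Dosimeter badge: rigid blue plastic block 55 mm (x) by 40 mm (y) by 12 mm, about 35 g, white label and black window on both faces (either face may lie up, either end may lead). Origin: centre of the underside. Starts under the roof in any one of the bays, centre within 2 mm of dock x = 0, on the bay floor 22 mm above the table; may be absent (None: a bay then shows no blue).
- tray: Stacking base: black plate 105 mm (x) by 95 mm (y), 6 mm thick, fixed to the table, with a white outline 61 by 46 mm in the middle of its top, long side along x. Origin: centre of the underside, under the middle of the outline.
- keeper: Keeper plate: steel, 58 mm (x) by 43 mm (y) by 6 mm, 120 g, with a red bar handle in the middle of its top, 40 mm (x) by 12 mm (y), rising from 6 to 26 mm above the underside. Origin: centre of the underside.
- dish: Bystander: clear round filter dish, 62 mm across, 20 mm high. Origin: underside centre.
- pot: Bystander: dark steel source pot, 60 mm across, 62 mm high with a yellow knob. Origin: underside centre.
- pencil: Bystander: orange pencil, 160 mm long, 7 mm thick. Origin: underside centre.
Things that resemble listed ones, but are neither listed nor needed, are in the scene too. What is shaped like the keeper but brown, orange or yellow is not meant.

How it is judged:
On the way, in this order (a step that is already met when the one before it is completed fails the run):
1. every badge has been pushed out of its bay ((x of badge1 in the frame of dock below -0.045 m or y of badge1 in the frame of dock above 0.19 m) and (x of badge2 in the frame of dock below -0.045 m or y of badge2 in the frame of dock above 0.19 m) and (x of badge3 in the frame of dock below -0.045 m or y of badge3 in the frame of dock above 0.19 m) and (x of badge4 in the frame of dock below -0.045 m or y of badge4 in the frame of dock above 0.19 m)), for 0.1 s.
2. all badges lie in one square pile on the stacking base (horizontal distance between each of badge1, badge2, badge3, badge4 and tray below 0.007 m and angle between the x axis of each of badge1, badge2, badge3, badge4 and the x axis of tray, either way round below 0.12 rad and angle between the z axis of each of badge1, badge2, badge3, badge4 and the z axis of tray, either way round below 0.08 rad and height (world z) of each of badge1, badge2, badge3, badge4 below 0.06 m and linear speed of each of badge1, badge2, badge3, badge4 below 0.02 m/s and horizontal distance between each of badge2, badge3, badge4 and badge1 below 0.005 m and angle between the x axis of each of badge2, badge3, badge4 and the x axis of badge1, either way round below 0.12 rad and horizontal distance between each of badge3, badge4 and badge2 below 0.005 m and angle between the x axis of each of badge3, badge4 and the x axis of badge2, either way round below 0.12 rad and horizontal distance between badge4 and badge3 below 0.005 m and angle between the x axis of badge4 and the x axis of badge3, either way round below 0.12 rad), for 0.2 s.
At the end, for the whole second after the job is handed in: All badges flat in one pile on the base: each within 7 mm of the outline's middle, 5 mm of the others and 0.12 rad of square; keeper plate flat on top, within 6 mm of every badge, 8 mm of the middle and 0.14 rad of square; all released, at rest, all ejectors home (all of step 2 and height (world z) of keeper above 0.039 m and angle between keeper's own z axis and vertical below 0.08 rad and angle between the x axis of keeper and the x axis of tray, either way round below 0.14 rad and horizontal distance between keeper and tray below 0.008 m and linear speed of keeper below 0.02 m/s and horizontal distance between keeper and badge1 below 0.006 m and horizontal distance between keeper and badge2 below 0.006 m and horizontal distance between keeper and badge3 below 0.006 m and horizontal distance between keeper and badge4 below 0.006 m and contact force between keeper and the fingers below 0.1 N and value of joint each of ejector1, ejector2, ejector3, ejector4 below 0.004 m); the robot touches nothing.
It fails at once if the fingers touch a badge that is still in its bay, instead of pushing it out with the ejector slide ((contact force between badge1 and the fingers above 0.5 N and x of badge1 in the frame of dock between -0.025 and 0.06 m and y of badge1 in the frame of dock between -0.135 and 0.135 m and z of badge1 in the frame of dock below 0.028 m) or (contact force between badge2 and the fingers above 0.5 N and x of badge2 in the frame of dock between -0.025 and 0.06 m and y of badge2 in the frame of dock between -0.135 and 0.135 m and z of badge2 in the frame of dock below 0.028 m) or (contact force between badge3 and the fingers above 0.5 N and x of badge3 in the frame of dock between -0.025 and 0.06 m and y of badge3 in the frame of dock between -0.135 and 0.135 m and z of badge3 in the frame of dock below 0.028 m) or (contact force between badge4 and the fingers above 0.5 N and x of badge4 in the frame of dock between -0.025 and 0.06 m and y of badge4 in the frame of dock between -0.135 and 0.135 m and z of badge4 in the frame of dock below 0.028 m)).
It fails at once if a bystander (filter dish, source pot, pencil) is pushed more than 3 cm (distance of any of dish, pot, pencil from where it was at the start of the episode above 0.03 m).
Of badge1, badge2, badge3, badge4 only 3 to 4 are there at a start; the rules pass over those that are not, and their reading is None.
At some moment in a run one of keeper may be knocked a few centimetres aside while the robot is not near it.
Once in a run the grip may slacken for a moment while it holds something.
It also fails if it takes over 210 s, if anything falls off the work surface, if the arm or the gripper's body presses on something with over 40 N, if the wrist force passes 120 N, or if a joint passes its speed limit or range.

## Working session

There is one attempt and no reset: what is moved stays moved. The work goes in short steps, Python scripts to look and compute and a tool call to move; the robot and the scene stay as the last step left them, time stands still between calls to the robot, and variables do not carry over. Pictures are saved under pics/ and viewed, about 12 in all and at most 16, crops included, and the job is handed in when it is done.

Besides the shell and the picture viewer there is one more tool, called after ">>>" as name([rows], argument=value, ...), one row to a line, values as JSON. apply_moves: Moves the arm, as the interface text tells. Its arguments: {"type":"object","properties":{"commands":{"type":"array","items":{"type":"array","items":{"type":"number"}}},"squeeze":{"type":"number"}},"required":["commands"]}

```bash
mkdir -p pics
cat > h.py <<'E'
import numpy as np, cv2
from scipy.spatial.transform import Rotation as R
from workcell import manip, camera, camera_info, workorder, nets
def cam(name):
    o=manip.get_obs(); pic,d=camera(name); i=camera_info(name)
    K=np.array(i["camera_matrix"])
    if name=="wrist":
        T=np.eye(4);T[:3,:3]=R.from_quat(o["ee_rot"]).as_matrix();T[:3,3]=o["position"]
        T=T@np.array(i["T_tool_cam"])
    else:
        T=np.eye(4);r=np.array(i["rotation"])
        T[:3,:3]=r if r.shape==(3,3) else R.from_quat(r).as_matrix();T[:3,3]=i["xyz"]
    return pic,d,K,T
def cloud(d,K,T):
    v,u=np.indices(d.shape)
    p=np.stack([(u-K[0,2])/K[0,0]*d,(v-K[1,2])/K[1,1]*d,d],-1)
    w=p@T[:3,:3].T+T[:3,3]; w[d==0]=np.nan; return w
def ray(u,v,K,T,z):
    r=T[:3,:3]@np.array([(u-K[0,2])/K[0,0],(v-K[1,2])/K[1,1],1]); return T[:3,3]+r*(z-T[2,3])/r[2]
def save(n,p): cv2.imwrite("pics/"+n,cv2.cvtColor(p,cv2.COLOR_RGB2BGR))
E
python3 - <<'E'
from h import *
o=manip.get_obs();print(o)
for n in("scene","side"):
    p,d,K,T=cam(n);save(n+"0.png",p);np.savez(n+"0",p=p,d=d,K=K,T=T);print(n,K.round(1).tolist(),T.round(3).tolist())
    for t in("dock","tray","keeper","ejector1_tab","ejector2_tab","ejector3_tab","ejector4_tab","shelf","pot","dish","pencil"):
        print(n,t,[(np.round(q["xy"],1).tolist(),round(q["conf"],2)) for q in nets.place_of(n,t)[:4]])
E
```

```text
{'clock': 0.0, 'joint_pos': array([ 1.17138486,  0.33287372, -0.06469333,  1.46093904,  0.02156867,
        1.34988504, -0.08847301]), 'joint_velocities': array([ 4.99824483e-04,  5.98758280e-05, -2.09487397e-04,  4.63603603e-04,
       -2.52468220e-04, -5.39498528e-04, -1.52932322e-04]), 'tau': array([ 1.45510068e-03, -6.25463104e+01,  5.00181061e-02, -3.91611385e+01,
        1.63297250e-02,  9.93435387e-03,  9.67409107e-06]), 'position': array([ 0.22983842, -0.5808064 ,  0.23051583]), 'ee_rot': array([ 9.82300580e-01,  1.87310098e-01, -1.50062900e-04, -6.89504934e-04]), 'ft_force': array([ 0.04801468, -0.56672188, -0.12350067]), 'torque': array([0.01213675, 0.0063147 , 0.0032132 ]), 'grip_width': 1.0008509762905888}
scene [[503.0, 0.0, 317.8], [0.0, 503.0, 199.4], [0.0, 0.0, 1.0]] [[-0.106, 0.832, -0.544, 1.181], [0.994, 0.096, -0.046, 0.036], [0.013, -0.546, -0.838, 1.043], [0.0, 0.0, 0.0, 1.0]]
scene dock [([272.5, 208.3], 0.69), ([253.6, 214.7], 0.32)]
scene tray [([469.1, 224.1], 0.72)]
scene keeper [([396.2, 159.9], 0.87), ([391.6, 237.6], 0.84), ([436.7, 150.2], 0.79), ([403.
[... 387 characters left out ...]
side [[484.7, 0.0, 329.4], [0.0, 484.7, 209.1], [0.0, 0.0, 1.0]] [[-0.954, -0.199, 0.226, 0.21], [-0.301, 0.653, -0.695, 0.932], [-0.009, -0.731, -0.682, 0.996], [0.0, 0.0, 0.0, 1.0]]
side dock [([338.5, 195.2], 0.95)]
side tray [([280.4, 328.5], 0.66)]
side keeper [([374.7, 323.2], 0.83), ([366.8, 288.1], 0.75), ([286.4, 267.7], 0.66), ([324.6, 279.4], 0.62)]
side ejector1_tab [([307.3, 206.6], 0.51)]
side ejector2_tab [([311.0, 191.5], 0.47)]
side ejector3_tab [([317.4, 175.6], 0.43)]
side ejector4_tab [([322.7, 160.5], 0.58)]
side shelf [([364.2, 200.0], 0.57)]
side pot [([392.9, 158.8], 0.72)]
side dish [([241.9, 254.1], 0.67)]
side pencil [([235.6, 303.0], 0.72), ([314.1, 189.6], 0.37)]
```

View pics/scene0.png

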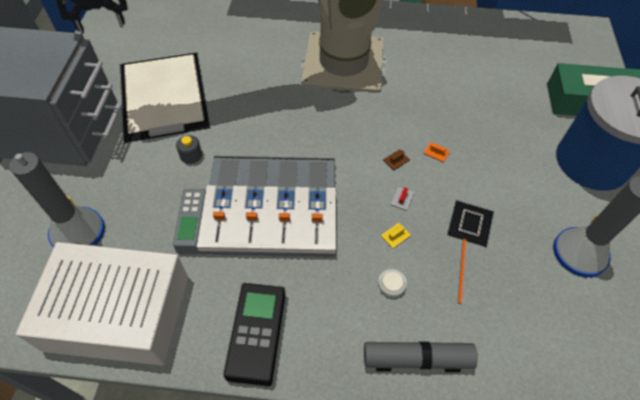

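View pics/side0.png

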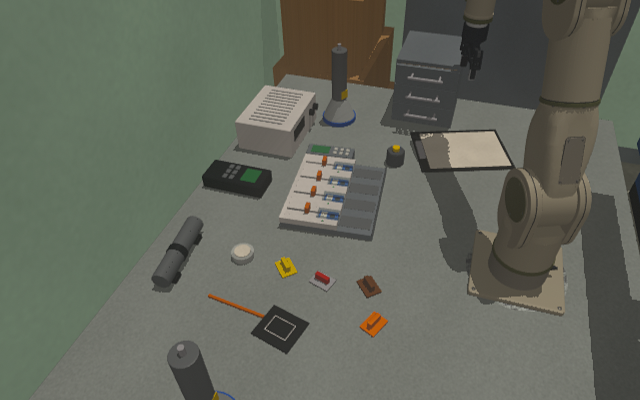

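Run:
```python
from h import *
for n in("scene","side"):
    z=np.load(n+"0.npz");p=z["p"];w=cloud(z["d"],z["K"],z["T"])
    hsv=cv2.cvtColor(p,cv2.COLOR_RGB2HSV)
    H,S,V=[hsv[...,i].astype(int) for i in range(3)]
    for nm,m in dict(orange=(H<22)&(H>4)&(S>150)&(V>120),red=((H<5)|(H>174))&(S>130)&(V>80),blue=(H>100)&(H<130)&(S>120)&(V>60),dark=(V<50)).items():
        c,l,s,ce=cv2.connectedComponentsWithStats(m.astype(np.uint8))
        for i in range(1,c):
            if s[i,4]>25:
                q=w[(l==i)];q=q[~np.isnan(q[:,0])]
                if len(q): print(n,nm,s[i].tolist(),np.median(q,0).round(3),'z95',np.percentile(q[:,2],95).round(3), 'hue',int(np.median(H[l==i])),int(np.median(V[l==i])))
```

```text
scene orange [425, 143, 24, 19, 249] [0.326 0.272 0.006] z95 0.027 hue 13 204
scene orange [214, 212, 10, 5, 45] [ 0.61  -0.238  0.063] z95 0.066 hue 13 200
scene orange [247, 213, 10, 4, 39] [ 0.602 -0.164  0.064] z95 0.067 hue 13 202
scene orange [280, 214, 9, 4, 36] [ 0.597 -0.09   0.063] z95 0.066 hue 13 195
scene orange [312, 214, 10, 5, 45] [ 0.589 -0.015  0.064] z95 0.066 hue 12 199
scene orange [458, 239, 8, 64, 179] [0.661 0.322 0.006] z95 0.009 hue 11 190
scene red [400, 188, 8, 15, 63] [0.482 0.185 0.024] z95 0.028 hue 1 171
scene blue [41, 0, 34, 32, 451] [-0.727 -1.404 -0.521] z95 -0.43 hue 108 66
scene blue [66, 0, 7, 11, 45] [-0.727 -1.313 -0.444] z95 -0.42 hue 108 64
scene blue [496, 0, 144, 69, 2994] [-0.722  1.036 -0.258] z95 -0.005 hue 107 66
scene blue [557, 105, 83, 85, 3947] [0.38  0.63  0.096] z95 0.171 hue 107 65
scene blue [217, 189, 14, 10, 65] [ 0.537 -0.248  0.039] z95 0.043 hue 107 129
scene blue [248, 190, 14, 9, 73] [ 0.533 -0.173  0.039] z95 0.042 hue 108 129
scene blue [280, 191, 13, 9, 61] [ 0.525 -0.096  0.039] z95 0.043 hue 107 128
scene blue [311,
[... 2450 characters left out ...]
0.074] z95 0.088 hue 23 45
side dark [411, 130, 103, 42, 529] [ 0.256 -0.416  0.003] z95 0.007 hue 30 42
side dark [202, 160, 69, 38, 1368] [ 0.85  -0.076  0.041] z95 0.046 hue 45 41
side dark [629, 182, 11, 64, 352] [-0.727 -1.29  -0.717] z95 -0.674 hue 38 32
side dark [505, 192, 20, 30, 291] [0.055 0.048 0.246] z95 0.284 hue 27 49
side dark [193, 234, 9, 11, 49] [0.851 0.153 0.013] z95 0.029 hue 42 39
side dark [166, 243, 22, 18, 132] [0.851 0.231 0.052] z95 0.06 hue 50 40
side dark [171, 272, 10, 11, 59] [0.837 0.293 0.012] z95 0.026 hue 40 38
side dark [251, 306, 58, 47, 955] [0.523 0.361 0.005] z95 0.008 hue 30 47
side dark [266, 317, 27, 21, 298] [0.527 0.35  0.005] z95 0.008 hue 30 47
```

The keeper look-alikes in the scene picture are brown (396,160), orange (437,150), yellow (396,236), and grey steel with a red bar (403,198). The grey and red one fits the description. All four bays show blue (about 220–320, 195), and the tray is at (471,223). I'll confirm these in one crop.

Run:
```python
from h import *
z=np.load("scene0.npz");p=z["p"];K=z["K"];T=z["T"];w=cloud(z["d"],K,T)
a=cv2.resize(p[150:260,170:345],None,fx=4,fy=4,interpolation=3)[:440,:700]
b=cv2.resize(p[140:250,380:500],None,fx=3.2,fy=3.2,interpolation=3)
c=np.zeros((440+0,700,3),np.uint8);c[:]=a;save("crop_dock.png",cv2.resize(c,(480,302)))
im=np.zeros((360,480+b.shape[1]-60,3),np.uint8)
im[:302,:480]=cv2.resize(a,(480,302));bb=b[:360,:im.shape[1]-480];im[:bb.shape[0],480:480+bb.shape[1]]=bb;save("crop.png",im);print(im.shape)
hsv=cv2.cvtColor(p,cv2.COLOR_RGB2HSV)
H,S,V=[hsv[...,i].astype(int) for i in range(3)]
# tray in scene
for n in("scene","side"):
    zz=np.load(n+"0.npz");P=zz["p"];k=zz["K"];t=zz["T"];W=cloud(zz["d"],k,t)
    v=cv2.cvtColor(P,cv2.COLOR_RGB2HSV)[...,2]
    near=(abs(W[...,0]-.53)<.1)&(abs(W[...,1]-.35)<.1)&(v<75)&(W[...,2]<.02)
    vs,us=np.nonzero(near);g=np.array([ray(u,vv,k,t,.006)[:2] for u,vv in zip(us,vs)],np.float32)
    print(n,"tray",cv2.minAreaRect(g))
    for (cx,cy) in((.48,.187),):
        m=(abs(W[...,0]-cx)<.05)&(abs(W[...,1]-cy)<.05)&(W[...,2]>.015)
        q=W[m];print("keeper handle",cv2.minAreaRect(q[:,:2].astype(np.float32)),np.percentile(q[:,2],90))
    m=(abs(W[...,0]-.6)<.05)&(W[...,1]<.03)&(W[...,1]>-.27)&(W[...,2]>.055)&(W[...,2]<.07)
    c_,l,s,_=cv2.connectedComponentsWithStats(m.astype(np.uint8))
    for i in range(1,c_):
        if s[i,4]>8:q=W[l==i];print("tab",q.mean(0).round(4),q.min(0).round(3),q.max(0).round(3),s[i,4])
    m=(W[...,2]>.036)&(W[...,2]<.048)&(abs(W[...,0]-.57)<.2)&(W[...,1]<.1)&(W[...,1]>-.35)
    c_,l,s,_=cv2.connectedComponentsWithStats(m.astype(np.uint8));i=1+s[1:,4].argmax()
    print("roof",cv2.minAreaRect(W[l==i][:,:2].astype(np.float32)))
print(camera_info("wrist")["T_tool_cam"])
```

```text
(360, 804, 3)
scene tray ((0.5312108993530273, 0.35002923011779785), (0.09252677857875824, 0.10355781763792038), 75.927490234375)
keeper handle ((0.4779801666736603, 0.18476907908916473), (0.011869333684444427, 0.04267928749322891), 73.153076171875) 0.027136742407417813
tab [ 0.6098 -0.2394  0.0622] [ 0.602 -0.253  0.055] [ 0.616 -0.227  0.068] 67
tab [ 0.6024 -0.1653  0.0627] [ 0.594 -0.179  0.056] [ 0.609 -0.153  0.07 ] 71
tab [ 0.5958 -0.0904  0.062 ] [ 0.588 -0.104  0.055] [ 0.602 -0.078  0.069] 71
tab [ 0.5895 -0.0163  0.0621] [ 0.58  -0.029  0.055] [ 0.596 -0.003  0.066] 68
roof ((0.5903786420822144, -0.1578255295753479), (0.17225505411624908, 0.3642740249633789), 5.0522847175598145)
side tray ((0.5260415077209473, 0.35214731097221375), (0.09534259885549545, 0.10522246360778809), 76.31926727294922)
keeper handle ((0.47338733077049255, 0.18668046593666077), (0.015392008237540722, 0.04055306315422058), 73.5115966796875) 0.026453772381000697
tab [ 0.6046 -0.2352  0.0615] [ 0.599 -0.252  0.055] [ 0.611 -0.22   0.068] 29
tab [ 0.5975 -0.1615  0.0613] [ 0.592 -0.176  0.055] [ 0.604 -0.15   0.067] 28
tab [ 0.5901 -0.0862  0.0625] [ 0.585 -0.103  0.055] [ 0.597 -0.073  0.069] 32
tab [ 0.5836 -0.0117  0.0629] [ 0.577 -0.026  0.058] [0.59  0.001 0.066] 32
roof ((0.5882750153541565, -0.1559193879365921), (0.16863685846328735, 0.37417319416999817), 5.313007831573486)
[[-8.47159423e-04 -9.47139548e-01 -3.20820757e-01  8.29170344e-02]
 [ 9.99999536e-01 -9.49563545e-04  1.62739334e-04 -7.67761495e-04]
 [-4.58776555e-04 -3.20820470e-01  9.47139913e-01 -1.42729921e-01]
 [ 0.00000000e+00  0.00000000e+00  0.00000000e+00  1.00000000e+00]]
```

View pics/crop.png

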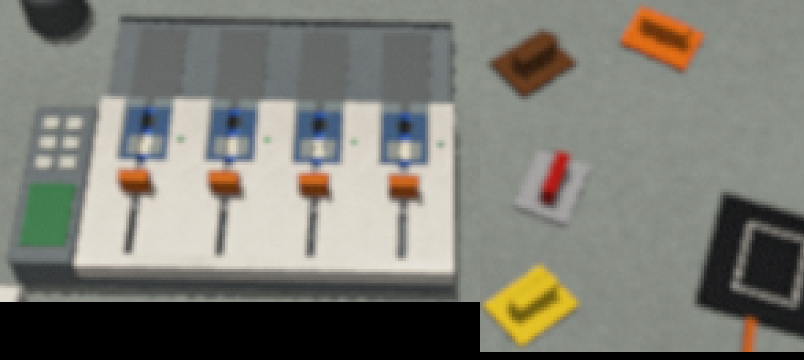

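>>> apply_moves([
  [0,0,0,5.5,1],
  [0,0,0,5.5,1],
  [0,0,0,5.4,1],
  [0.031,-0.022,0.005,0,1],
  [0.031,-0.022,0.005,0,1],
], squeeze=40)

```text
clock: 1.62
position: [0.2814, -0.5374, 0.2217]
ee_rot: [1.0, 0.031, -0.001, 0.002]
ft_force: [1.5, -0.1, 0.9]
grip_width: 0.3
```

>>> apply_moves([
  [0.031,-0.022,0.005,0,1],
  [0.031,-0.022,0.005,0,1],
  [0.031,-0.022,0.005,0,1],
  [0.031,-0.022,0.005,0,1],
  [0.031,-0.022,0.005,0,1],
])

```text
clock: 2.03
position: [0.4331, -0.4144, 0.1955]
ee_rot: [1.0, 0.028, -0.001, 0.003]
ft_force: [0.8, -0.5, -0.1]
grip_width: -0.001
```

>>> apply_moves([
  [0.031,-0.022,0.005,0,1],
  [0.031,-0.022,0.005,0,1],
  [0.031,-0.022,0.005,0,1],
  [0.031,-0.022,0.005,0,1],
  [0.031,-0.022,0.005,0,1],
])

```text
clock: 2.45
position: [0.5882, -0.2895, 0.1693]
ee_rot: [1.0, 0.027, -0.0, 0.004]
ft_force: [0.3, -0.9, -0.6]
grip_width: -0.0
```

```bash
cat >> h.py <<'E'
DY=np.deg2rad(5.2)
def yaw():
    m=R.from_quat(manip.get_obs()["ee_rot"]).as_matrix(); return np.arctan2(m[1,0],m[0,0])
def go(x,y,z,yawd=None):
    o=manip.get_obs();p=np.array(o["position"]);a=yaw();m=R.from_quat(o["ee_rot"]).as_matrix()
    b=a if yawd is None else np.deg2rad(yawd)
    # turn first, then shift along tool axes at the new yaw
    d=np.array([x,y,z])-p
    s=[d[0]*np.cos(b)+d[1]*np.sin(b),d[0]*np.sin(b)-d[1]*np.cos(b),-d[2]]
    print("at",p.round(4),"yaw",np.degrees(a).round(2),"tilt",m[:,2].round(4),"t",round(o["clock"],2),"grip",round(o["grip_width"],3),"F",np.round(o["ft_force"],1))
    print(" turn(tool)",np.degrees(a-b).round(2),"shift",np.round(s,4))
E
python3 - <<'E'
from h import *
go(.632,-.235,.15,5.2)
E
```

```text
at [ 0.5882 -0.2895  0.1693] yaw 3.1 tilt [-5.0e-04 -8.4e-03 -1.0e+00] t 2.45 grip -0.0 F [ 0.3 -0.9 -0.6]
 turn(tool) -2.1 shift [ 0.0486 -0.0503  0.0193]
```

>>> apply_moves([
  [0.024,-0.025,0.01,-1,1],
  [0.024,-0.025,0.01,-1,1],
  [0,0,0,0,1],
])

```text
clock: 2.7
position: [0.6403, -0.2248, 0.1467]
ee_rot: [0.999, 0.05, 0.001, 0.002]
ft_force: [0.5, 1.6, 0.6]
grip_width: -0.003
```

Run:
```python
from h import *
go(.632,-.235,.15,5.2)
p,d,K,T=cam("wrist");save("w1.png",p);W=cloud(d,K,T);print(K[0],T.round(3).tolist())
hsv=cv2.cvtColor(p,cv2.COLOR_RGB2HSV).astype(int)
m=(hsv[...,0]<22)&(hsv[...,0]>4)&(hsv[...,1]>150)&(hsv[...,2]>100)
c_,l,s,_=cv2.connectedComponentsWithStats(m.astype(np.uint8))
for i in range(1,c_):
    if s[i,4]>60:
        q=W[(l==i)];q=q[q[:,2]>.06];print(s[i],len(q) and (q.mean(0).round(4),q.min(0).round(3),q.max(0).round(3), cv2.minAreaRect(q[:,:2].astype(np.float32))))
```

```text
at [ 0.6403 -0.2248  0.1467] yaw 5.72 tilt [ 0.0018 -0.0033 -1.    ] t 2.7 grip -0.003 F [0.5 1.6 0.6]
 turn(tool) 0.52 shift [-0.0092  0.0094 -0.0033]
[292.14292313   0.         313.44199399] [[0.099, -0.943, -0.318, 0.722], [-0.995, -0.093, -0.035, -0.215], [0.004, 0.319, -0.948, 0.29], [0.0, 0.0, 0.0, 1.0]]
[ 50 227  48  21 783] (array([ 0.5889, -0.0186,  0.0637]), array([ 0.581, -0.031,  0.06 ]), array([ 0.595, -0.004,  0.067]), ((0.5879952311515808, -0.016980240121483803), (0.012633574195206165, 0.0270028505474329), 6.668488502502441))
[139 228  39  20 613] (array([ 0.596 , -0.0923,  0.0638]), array([ 0.589, -0.105,  0.06 ]), array([ 0.602, -0.079,  0.066]), ((0.5953361988067627, -0.0919634997844696), (0.011338851414620876, 0.025907253846526146), 5.386031627655029))
[227 228  33  21 637] (array([ 0.6025, -0.1665,  0.0638]), array([ 0.595, -0.179,  0.06 ]), array([ 0.609, -0.153,  0.066]), ((0.6017758250236511, -0.16627942025661469), (0.012401568703353405, 0.025347059592604637), 4.865738868713379))
[314 229  30  20 515] (array([ 0.612 , -0.2413,  0.0672]), array([ 0.603, -0.254,  0.06 ]), array([ 0.652, -0.223,  0.152]), ((0.6281120181083679, -0.2383674681186676), (0.05119654908776283, 0.025056825950741768), 6.323859691619873))
[  0 362  12  17 117] 0
```

View pics/w1.png

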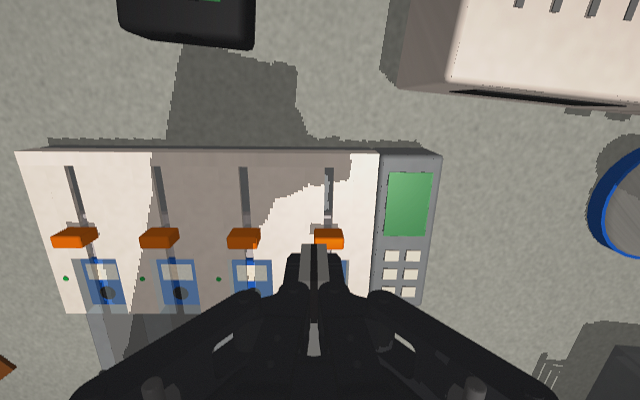

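>>> apply_moves([
  [-0.0075,0.0125,0,0.5,1],
  [0,0,0.035,0,1],
  [0,0,0.03,0,1],
  [0,0,0.01,0,1],
  [0,0,0,0,1],
])

```text
clock: 3.17
position: [0.6307, -0.2509, 0.0732]
ee_rot: [0.999, 0.04, 0.002, 0.006]
ft_force: [0.1, 0.6, -0.0]
grip_width: -0.0
```

Run:
```python
from h import *
go(.634,-.238,.05,5.3)
```

```text
at [ 0.6307 -0.2509  0.0732] yaw 4.63 tilt [ 0.0046 -0.011  -0.9999] t 3.17 grip -0.0 F [ 0.1  0.6 -0. ]
 turn(tool) -0.67 shift [ 0.0045 -0.0126  0.0232]
```

>>> apply_moves([
  [0.0045,-0.0126,0,-0.7,1],
  [0,0,0,0,1],
  [0,0,0.012,0,1],
  [0,0,0.01,0,1],
  [0,0,0,0,1],
])

```text
clock: 3.58
position: [0.6358, -0.2412, 0.0554]
ee_rot: [0.999, 0.045, 0.005, 0.007]
ft_force: [-0.5, 0.3, -0.2]
grip_width: -0.0
```

Run:
```python
from h import *
go(.634,-.238,.05,5.3)
```

```text
at [ 0.6358 -0.2412  0.0554] yaw 5.15 tilt [ 0.0106 -0.0145 -0.9998] t 3.58 grip -0.0 F [-0.5  0.3 -0.2]
 turn(tool) -0.15 shift [-0.0015 -0.0034  0.0054]
```

>>> apply_moves([
  [-0.005,-0.003,0.005,0,1],
  [-0.02,0,0,0,1],
  [-0.02,0,0,0,1],
  [-0.015,0,0,0,1],
  [-0.01,0,0,0,1],
])

```text
clock: 4.0
position: [0.5714, -0.2426, 0.0503]
ee_rot: [0.999, 0.047, 0.013, 0.009]
ft_force: [9.2, -0.9, -5.3]
grip_width: 0.003
```

```bash
cat >> h.py <<'E'
DY=np.deg2rad(5.3);DO=np.array([.5379,-.1346])
def todock(p): d=np.asarray(p)[:2]-DO;c,s=np.cos(DY),np.sin(DY);return np.array([d[0]*c+d[1]*s,-d[0]*s+d[1]*c]).round(4)
def fromdock(x,y): c,s=np.cos(DY),np.sin(DY);return DO+np.array([x*c-y*s,x*s+y*c])
E
python3 - <<'E'
from h import *
go(*fromdock(.016,-.1125),.05,5.3);print(todock(manip.get_obs()["position"]))
E
```

```text
at [ 0.5714 -0.2426  0.0503] yaw 5.42 tilt [ 0.0274 -0.0159 -0.9995] t 4.0 grip 0.003 F [ 9.2 -0.9 -5.3]
 turn(tool) 0.12 shift [-0.0073  0.0019  0.0003]
[ 0.0233 -0.1106]
```

>>> apply_moves([
  [-0.008,0.001,0,0,1],
  [-0.006,0,0,0,1],
])

```text
clock: 4.17
position: [0.5621, -0.2432, 0.0513]
ee_rot: [0.999, 0.048, 0.02, 0.009]
ft_force: [33.6, -2.4, -18.2]
grip_width: -0.002
```

Run:
```python
from h import *
go(*fromdock(.016,-.1125),.05,5.3);print(todock(manip.get_obs()["position"]))
```

```text
at [ 0.5621 -0.2432  0.0513] yaw 5.54 tilt [ 0.0413 -0.016  -0.999 ] t 4.17 grip -0.002 F [ 33.6  -2.4 -18.2]
 turn(tool) 0.24 shift [0.002  0.0022 0.0013]
[ 0.014  -0.1103]
```

>>> apply_moves([
  [0.02,0,0,0,1],
  [0.03,0,0,0,1],
  [0.03,0,0,0,1],
  [0.01,0,-0.04,0,1],
  [0,0,0,0,1],
])

```text
clock: 4.58
position: [0.6522, -0.2319, 0.0939]
ee_rot: [0.999, 0.048, 0.021, 0.008]
ft_force: [2.9, -1.0, 3.4]
grip_width: -0.003
```

Run:
```python
from h import *
go(*fromdock(.092,-.0375),.09,5.3);print(todock(manip.get_obs()["position"]))
p,d,K,T=cam("wrist");save("w2.png",p)
```

```text
at [ 0.6522 -0.2319  0.0939] yaw 5.51 tilt [ 0.0431 -0.0141 -0.999 ] t 4.58 grip -0.003 F [ 2.9 -1.   3.4]
 turn(tool) 0.21 shift [-0.0128 -0.07    0.0039]
[ 0.1048 -0.1075]
```

View pics/w2.png

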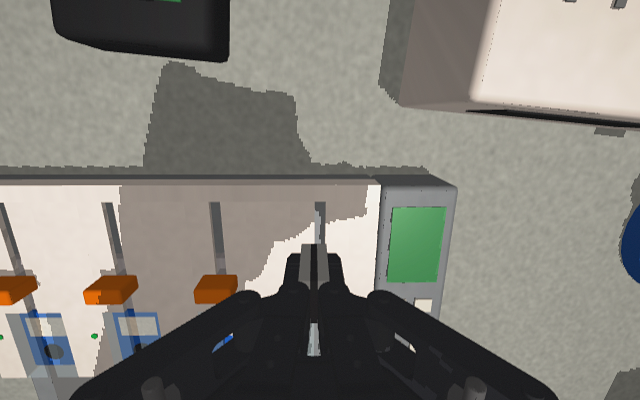

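>>> apply_moves([
  [-0.009,-0.035,0,0.2,1],
  [-0.004,-0.033,0,0,1],
  [0,0,0,0,1],
  [0,0,0.022,0,1],
  [0,0,0.015,0,1],
])

```text
clock: 5.05
position: [0.6302, -0.1637, 0.0518]
ee_rot: [0.999, 0.046, 0.021, 0.008]
ft_force: [-0.3, 0.7, -1.3]
grip_width: 0.002
```

Run:
```python
from h import *
go(*fromdock(.092,-.0375),.05,5.3);print(todock(manip.get_obs()["position"]))
```

```text
at [ 0.6302 -0.1637  0.0518] yaw 5.25 tilt [ 0.0426 -0.015  -0.999 ] t 5.05 grip 0.002 F [-0.3  0.7 -1.3]
 turn(tool) -0.05 shift [ 0.0028 -0.      0.0018]
[ 0.0892 -0.0375]
```

>>> apply_moves([
  [-0.02,0,0.002,0,1],
  [-0.02,0,0,0,1],
  [-0.018,0,0,0,1],
  [-0.01,0,0,0,1],
  [-0.005,0,0,0,1],
])

```text
clock: 5.47
position: [0.5615, -0.1684, 0.047]
ee_rot: [0.998, 0.048, 0.03, 0.009]
ft_force: [9.0, 0.5, -5.0]
grip_width: -0.001
```

Run:
```python
from h import *
go(*fromdock(.0145,-.0375),.05,5.3);print(todock(manip.get_obs()["position"]))
```

```text
at [ 0.5615 -0.1684  0.047 ] yaw 5.54 tilt [ 0.0614 -0.0152 -0.998 ] t 5.47 grip -0.001 F [ 9.   0.5 -5. ]
 turn(tool) 0.24 shift [-0.0059  0.0016 -0.003 ]
[ 0.0204 -0.0359]
```

>>> apply_moves([
  [-0.006,0,-0.002,0,1],
  [-0.003,0,0,0,1],
])

```text
clock: 5.63
position: [0.556, -0.1687, 0.0499]
ee_rot: [0.998, 0.049, 0.037, 0.01]
ft_force: [21.4, -0.2, -12.7]
grip_width: -0.002
```

Run:
```python
from h import *
go(*fromdock(.0145,-.0375),.05,5.3);print(todock(manip.get_obs()["position"]))
```

```text
at [ 0.556  -0.1687  0.0499] yaw 5.62 tilt [ 0.074  -0.0158 -0.9971] t 5.63 grip -0.002 F [ 21.4  -0.2 -12.7]
 turn(tool) 0.32 shift [-0.0004  0.0018 -0.0001]
[ 0.0149 -0.0357]
```

>>> apply_moves([
  [0.02,0,0,0,1],
  [0.03,0,0,0,1],
  [0.03,0,-0.004,0,1],
  [0.005,0,-0.04,0,1],
  [0,0,0,0,1],
])

```text
clock: 6.05
position: [0.6372, -0.16, 0.0979]
ee_rot: [0.998, 0.048, 0.036, 0.009]
ft_force: [1.2, -0.3, 2.2]
grip_width: -0.001
```

Run:
```python
from h import *
go(*fromdock(.036,.0375),.09,5.3);print(todock(manip.get_obs()["position"]))
```

```text
at [ 0.6372 -0.16    0.0979] yaw 5.54 tilt [ 0.0724 -0.0149 -0.9973] t 6.05 grip -0.001 F [ 1.2 -0.3  2.2]
 turn(tool) 0.24 shift [-0.0605 -0.072   0.0079]
[ 0.0965 -0.0345]
```

>>> apply_moves([
  [-0.021,-0.024,0,0,1],
  [-0.021,-0.024,0,0,1],
  [-0.02,-0.024,0,0,1],
  [-0.003,0,0,0,1],
  [0,0,0.02,0,1],
])

```text
clock: 6.47
position: [0.5652, -0.0947, 0.0739]
ee_rot: [0.998, 0.047, 0.04, 0.011]
ft_force: [2.5, -1.0, 0.0]
grip_width: -0.0
```

Run:
```python
from h import *
go(*fromdock(.034,.0375),.052,5.3);print(todock(manip.get_obs()["position"]))
```

```text
at [ 0.5652 -0.0947  0.0739] yaw 5.44 tilt [ 0.0802 -0.0181 -0.9966] t 6.47 grip -0.0 F [ 2.5 -1.   0. ]
 turn(tool) 0.14 shift [ 0.0031 -0.0003  0.0219]
[0.0309 0.0372]
```

Lower the tool in front of tab 2, then press +x against its home stop to undo the tilt.

>>> apply_moves([
  [0,0,0.014,0,1],
  [0,0,0.007,0,1],
  [0.006,0,0,0,1],
  [0.006,0,0,0,1],
  [0.006,0,0,0,1],
])

```text
clock: 6.88
position: [0.5788, -0.0944, 0.0513]
ee_rot: [0.998, 0.047, 0.036, 0.012]
ft_force: [-30.5, -1.1, 14.7]
grip_width: -0.003
```

Run:
```python
from h import *
go(*fromdock(.034,.0375),.052,5.3);print(todock(manip.get_obs()["position"]))
```

```text
at [ 0.5788 -0.0944  0.0513] yaw 5.42 tilt [ 0.072  -0.0201 -0.9972] t 6.88 grip -0.003 F [-30.5  -1.1  14.7]
 turn(tool) 0.12 shift [-0.0104 -0.0013 -0.0007]
[0.0444 0.0362]
```

>>> apply_moves([
  [0.006,0,0,0,1],
  [0.006,0,0,0,1],
  [0.006,0,0,0,1],
  [0.006,0,0,0,1],
  [0.006,0,0,0,1],
])

```text
clock: 7.3
position: [0.5784, -0.0958, 0.0484]
ee_rot: [0.999, 0.043, -0.002, 0.013]
ft_force: [-33.6, 0.8, 22.7]
grip_width: -0.004
```

Run:
```python
from h import *
go(*fromdock(.034,.0375),.052,5.3);print(todock(manip.get_obs()["position"]))
```

```text
at [ 0.5784 -0.0958  0.0484] yaw 4.96 tilt [-0.0025 -0.0252 -0.9997] t 7.3 grip -0.004 F [-33.6   0.8  22.7]
 turn(tool) -0.34 shift [-0.0099 -0.0026 -0.0036]
[0.0439 0.0349]
```

>>> apply_moves([
  [0.006,0,0,0,1],
  [0.006,0,0,0,1],
  [-0.015,0,0,0,1],
  [0,0,-0.04,0,1],
  [0,0,0,0,1],
])

```text
clock: 7.72
position: [0.5626, -0.0966, 0.0891]
ee_rot: [0.999, 0.042, -0.021, 0.012]
ft_force: [2.2, -0.0, 1.8]
grip_width: -0.001
```

Run:
```python
from h import *
go(*fromdock(.096,.0375),.09,5.3);print(todock(manip.get_obs()["position"]))
```

```text
at [ 0.5626 -0.0966  0.0891] yaw 4.74 tilt [-0.0407 -0.0267 -0.9988] t 7.72 grip -0.001 F [ 2.2 -0.   1.8]
 turn(tool) -0.56 shift [ 0.0679 -0.002  -0.0009]
[0.0281 0.0355]
```

>>> apply_moves([
  [0.034,-0.001,0,-0.5,1],
  [0.033,0,0,0,1],
  [0,0,0,0,1],
  [0,0,0.02,0,1],
  [0,0,0.015,0,1],
])

```text
clock: 8.13
position: [0.6341, -0.0915, 0.0567]
ee_rot: [0.999, 0.045, -0.017, 0.013]
ft_force: [-0.8, 0.8, -1.1]
grip_width: -0.001
```

Run:
```python
from h import *
go(*fromdock(.0145,.0375),.05,5.3);print(todock(manip.get_obs()["position"]))
```

```text
at [ 0.6341 -0.0915  0.0567] yaw 5.16 tilt [-0.0328 -0.0285 -0.9991] t 8.13 grip -0.001 F [-0.8  0.8 -1.1]
 turn(tool) -0.14 shift [-0.0853 -0.0035  0.0067]
[0.0998 0.034 ]
```

>>> apply_moves([
  [-0.02,-0.003,0.006,0,1],
  [-0.02,0,0.001,0,1],
  [-0.02,0,0,0,1],
  [-0.015,0,0,0,1],
  [-0.007,0,0,0,1],
])

```text
clock: 8.55
position: [0.5571, -0.0948, 0.0503]
ee_rot: [0.999, 0.046, -0.01, 0.012]
ft_force: [8.9, 1.1, -6.3]
grip_width: 0.002
```

Run:
```python
from h import *
go(*fromdock(.0145,.0375),.05,5.3);print(todock(manip.get_obs()["position"]))
```

```text
at [ 0.5571 -0.0948  0.0503] yaw 5.25 tilt [-0.0188 -0.0259 -0.9995] t 8.55 grip 0.002 F [ 8.9  1.1 -6.3]
 turn(tool) -0.05 shift [-0.0083  0.0003  0.0003]
[0.0228 0.0378]
```

>>> apply_moves([
  [-0.009,0,0,0,1],
  [-0.004,0,0,0,1],
])

```text
clock: 8.72
position: [0.5485, -0.0956, 0.0522]
ee_rot: [0.999, 0.046, -0.004, 0.012]
ft_force: [16.8, -0.3, -11.4]
grip_width: -0.002
```

>>> apply_moves([
  [0.02,0,0,0,1],
  [0.03,0,0,0,1],
  [0.03,0,0,0,1],
  [0.003,0,-0.04,0,1],
  [0,0,0,0,1],
])

```text
clock: 9.13
position: [0.6352, -0.087, 0.0895]
ee_rot: [0.999, 0.045, -0.004, 0.011]
ft_force: [1.6, 0.2, 2.9]
grip_width: -0.002
```

Run:
```python
from h import *
go(*fromdock(.094,.1125),.09,5.3);print(todock(manip.get_obs()["position"]))
```

```text
at [ 0.6352 -0.087   0.0895] yaw 5.16 tilt [-0.0079 -0.0229 -0.9997] t 9.13 grip -0.002 F [1.6 0.2 2.9]
 turn(tool) -0.14 shift [-0.0072 -0.0741 -0.0005]
[0.1012 0.0384]
```

>>> apply_moves([
  [-0.004,-0.037,0,0,1],
  [-0.003,-0.035,0,0,1],
  [0,0,0,0,1],
  [0,0,0.02,0,1],
  [0,0,0.014,0,1],
])

```text
clock: 9.55
position: [0.6264, -0.0151, 0.0588]
ee_rot: [0.999, 0.044, 0.001, 0.012]
ft_force: [-0.0, -0.1, -0.9]
grip_width: 0.002
```

Run:
```python
from h import *
go(*fromdock(.0145,.1125),.05,5.3);print(todock(manip.get_obs()["position"]))
```

```text
at [ 0.6264 -0.0151  0.0588] yaw 5.0 tilt [ 0.0034 -0.023  -0.9997] t 9.55 grip 0.002 F [-0.  -0.1 -0.9]
 turn(tool) -0.3 shift [-0.0846 -0.0016  0.0088]
[0.0991 0.1109]
```

>>> apply_moves([
  [-0.015,-0.0015,0.008,0,1],
  [-0.02,0,0.001,0,1],
  [-0.02,0,0,0,1],
  [-0.015,0,0,0,1],
  [-0.01,0,0,0,1],
])

```text
clock: 9.97
position: [0.5513, -0.0205, 0.0482]
ee_rot: [0.999, 0.044, 0.009, 0.01]
ft_force: [9.4, 2.6, -6.2]
grip_width: -0.0
```

>>> apply_moves([
  [-0.007,0,0,0,1],
  [-0.006,0,0,0,1],
])

```text
clock: 10.13
position: [0.5417, -0.0216, 0.0492]
ee_rot: [0.999, 0.043, 0.014, 0.01]
ft_force: [28.0, 4.5, -15.7]
grip_width: 0.001
```

Run:
```python
from h import *
go(*fromdock(.0145,.1125),.05,5.3);print(todock(manip.get_obs()["position"]))
```

```text
at [ 0.5417 -0.0216  0.0492] yaw 4.99 tilt [ 0.029  -0.0181 -0.9994] t 10.13 grip 0.001 F [ 28.    4.5 -15.7]
 turn(tool) -0.31 shift [ 0.0003 -0.0003 -0.0008]
[0.0142 0.1122]
```

>>> apply_moves([
  [0.02,0,0,0,1],
  [0.03,0,0,0,1],
  [0.03,0,0,0,1],
  [0.003,0,-0.035,0,1],
  [0,0,-0.03,0,1],
])

```text
clock: 10.55
position: [0.6222, -0.0168, 0.1088]
ee_rot: [0.999, 0.041, 0.009, 0.009]
ft_force: [0.6, -0.1, 2.5]
grip_width: -0.0
```

>>> apply_moves([
  [-0.03,0.015,-0.02,0,-0.4],
  [-0.035,0.02,-0.01,0,-0.4],
  [-0.035,0.02,-0.01,0,-0.4],
  [-0.035,0.02,0,0,-0.4],
  [-0.035,0.02,0,0,-0.4],
])

```text
clock: 10.97
position: [0.4634, -0.1245, 0.1522]
ee_rot: [0.999, 0.045, 0.015, 0.008]
ft_force: [1.0, -0.4, 0.3]
grip_width: 0.69
```

>>> apply_moves([
  [-0.03,0.01,0,0,-0.4],
  [-0.01,0,0,0,-0.4],
  [0,0,0,0,-0.4],
])

```text
clock: 11.22
position: [0.4165, -0.1461, 0.1517]
ee_rot: [0.999, 0.038, 0.015, 0.009]
ft_force: [1.1, -0.2, -0.5]
grip_width: 0.699
```

```bash
cat >> h.py <<'E'
def blue(view="wrist",zmin=.026,zmax=.06,name=None):
    p,d,K,T=cam(view);W=cloud(d,K,T)
    if name:save(name,p)
    h=cv2.cvtColor(p,cv2.COLOR_RGB2HSV).astype(int)
    m=(h[...,0]>100)&(h[...,0]<130)&(h[...,1]>110)&(h[...,2]>40)
    m=cv2.morphologyEx(m.astype(np.uint8),cv2.MORPH_CLOSE,np.ones((15,15)))
    c,l,s,_=cv2.connectedComponentsWithStats(m)
    out=[]
    for i in range(1,c):
        if s[i,4]<300: continue
        q=W[l==i];q=q[~np.isnan(q[:,0])];zt=np.percentile(q[:,2],80)
        q=q[(abs(q[:,2]-zt)<.005)&(q[:,2]>zmin)&(q[:,2]<zmax)]
        if len(q)<100: continue
        (cx,cy),(a,b),an=cv2.minAreaRect(q[:,:2].astype(np.float32))
        if a<b: an-=90;a,b=b,a
        an=(an+90)%180-90
        out.append((cx,cy,zt,an));print("blue",s[i].tolist(),"c",np.round([cx,cy],4),"z",zt.round(4),"size",np.round([a,b],4),"yaw",round(an,2),"dock",todock([cx,cy]))
    return out
E
python3 - <<'E'
from h import *
go(*fromdock(-.12,0),.22,5.3);print(todock(manip.get_obs()["position"]))
blue(name="w3.png")
E
```

```text
at [ 0.4165 -0.1461  0.1517] yaw 4.42 tilt [ 0.0302 -0.0178 -0.9994] t 11.22 grip 0.699 F [ 1.1 -0.2 -0.5]
 turn(tool) -0.88 shift [ 0.0019 -0.0003 -0.0683]
[-0.1219 -0.0003]
blue [329, 97, 47, 64, 2083] c [ 0.4806 -0.1773] z 0.0346 size [0.0547 0.0397] yaw 5.36 dock [-0.061  -0.0372]
blue [409, 96, 54, 64, 2233] c [ 0.4872 -0.2515] z 0.0345 size [0.0543 0.0404] yaw 5.25 dock [-0.0613 -0.1117]
blue [243, 99, 49, 64, 2112] c [ 0.4735 -0.1027] z 0.0345 size [0.0543 0.04  ] yaw 5.29 dock [-0.0612  0.0378]
blue [154, 100, 57, 64, 2324] c [ 0.4668 -0.0284] z 0.0345 size [0.0546 0.0401] yaw 5.32 dock [-0.061   0.1123]
```

View pics/w3.png

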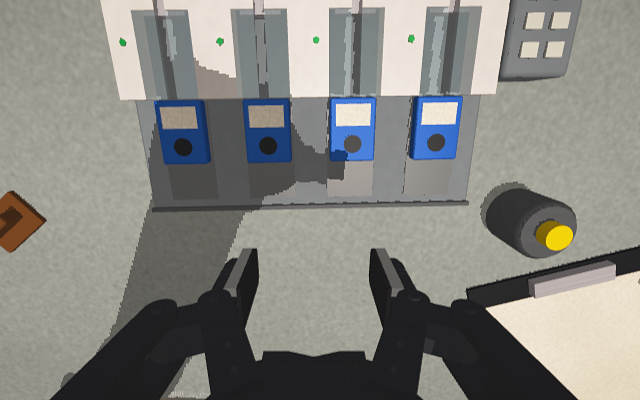

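>>> apply_moves([
  [0.0152,-0.028,0.015,-0.5,-0.4],
  [0.0152,-0.028,0.015,-0.4,-0.4],
  [0.0152,-0.028,0.015,0,-0.4],
  [0.0152,-0.028,0.015,0,-0.4],
  [0,0,0,0,-0.4],
])

```text
clock: 11.68
position: [0.4795, -0.0243, 0.0916]
ee_rot: [0.999, 0.045, 0.02, 0.009]
ft_force: [-0.5, 1.3, 0.2]
grip_width: 0.7
```

Run:
```python
from h import *
go(.4668,-.0284,.021,5.3)
```

```text
at [ 0.4795 -0.0243  0.0916] yaw 5.18 tilt [ 0.0408 -0.0167 -0.999 ] t 11.68 grip 0.7 F [-0.5  1.3  0.2]
 turn(tool) -0.12 shift [-0.0131  0.0029  0.0706]
```

>>> apply_moves([
  [-0.015,0.003,0.01,0,-0.4],
  [0,0,0.02,0,-0.4],
  [0,0,0.02,0,-0.4],
  [0,0,0.008,0,-0.4],
  [0,0,0,0,-0.4],
])

```text
clock: 12.1
position: [0.474, -0.0194, 0.0302]
ee_rot: [0.998, 0.052, 0.022, 0.006]
ft_force: [-0.1, 0.5, 0.0]
grip_width: 0.703
```

Run:
```python
from h import *
go(.4668,-.0284,.021,5.3)
```

```text
at [ 0.474  -0.0194  0.0302] yaw 5.97 tilt [ 0.0441 -0.0097 -0.999 ] t 12.1 grip 0.703 F [-0.1  0.5  0. ]
 turn(tool) 0.67 shift [-0.008   0.0083  0.0092]
```

>>> apply_moves([
  [-0.008,0.0085,-0.004,0.6,-0.4],
  [0,0,0,0,-0.4],
])

```text
clock: 12.27
position: [0.4673, -0.0278, 0.0344]
ee_rot: [0.999, 0.047, 0.021, 0.005]
ft_force: [0.3, -0.8, 0.6]
grip_width: 0.699
```

Run:
```python
from h import *
go(.4668,-.0284,.021,5.3)
```

```text
at [ 0.4673 -0.0278  0.0344] yaw 5.45 tilt [ 0.0431 -0.0081 -0.999 ] t 12.27 grip 0.699 F [ 0.3 -0.8  0.6]
 turn(tool) 0.15 shift [-0.0006  0.0006  0.0134]
```

>>> apply_moves([
  [-0.001,0.0006,0.007,0.1,-0.4],
  [0,0,0.005,0,-0.4],
  [0,0,0,0,-0.4],
  [0,0,0,0,0.2],
  [0,0,0,0,0.2],
], squeeze=30)

```text
clock: 12.68
position: [0.4693, -0.0297, 0.0245]
ee_rot: [0.999, 0.045, 0.024, 0.006]
ft_force: [-1.4, 0.1, 1.6]
grip_width: 0.459
```

>>> apply_moves([
  [0,0,0,0,1],
  [0,0,0,0,1],
  [0,0,0,0,1],
])

```text
clock: 12.93
position: [0.4696, -0.0295, 0.0249]
ee_rot: [0.999, 0.045, 0.025, 0.006]
ft_force: [0.4, -0.0, -0.2]
grip_width: 0.458
```

Run:
```python
from h import *
go(.4668,-.0284,.021,5.3)
```

```text
at [ 0.4696 -0.0295  0.0249] yaw 5.22 tilt [ 0.0495 -0.0092 -0.9987] t 12.93 grip 0.458 F [ 0.4 -0.  -0.2]
 turn(tool) -0.08 shift [-0.0027 -0.0014  0.0039]
```

>>> apply_moves([
  [0,0,-0.02,0,1],
  [0,0,-0.03,0,1],
  [0,0,-0.03,6.4,1],
  [0,0,-0.03,6.4,1],
  [0,0,-0.02,6.4,1],
])

```text
clock: 13.35
position: [0.459, -0.0275, 0.1548]
ee_rot: [0.992, -0.125, 0.02, 0.001]
ft_force: [0.6, -0.3, -0.6]
grip_width: 0.461
```

>>> apply_moves([
  [-0.0084,-0.0335,0,0,1],
  [-0.0084,-0.0335,0,0,1],
  [-0.0084,-0.0335,0,0,1],
  [-0.0084,-0.0335,0,0,1],
  [-0.0084,-0.0335,0,0,1],
])

```text
clock: 13.77
position: [0.4657, 0.1432, 0.1609]
ee_rot: [0.99, -0.137, 0.026, 0.002]
ft_force: [0.9, -0.9, -0.5]
grip_width: 0.456
```

>>> apply_moves([
  [-0.0084,-0.0335,0,0,1],
  [-0.0084,-0.0335,0,0,1],
  [-0.0084,-0.0335,0,0,1],
  [-0.0084,-0.02,0,0,1],
  [0,0,0,0,1],
])

```text
clock: 14.18
position: [0.462, 0.2835, 0.16]
ee_rot: [0.991, -0.129, 0.026, -0.001]
ft_force: [-0.6, -0.3, -0.2]
grip_width: 0.452
```

```bash
cat >> h.py <<'E'
def tray(name=None,c0=(.529,.351)):
    p,d,K,T=cam("wrist");W=cloud(d,K,T)
    if name:save(name,p)
    g=cv2.cvtColor(p,cv2.COLOR_RGB2GRAY)
    rr=lambda m:(lambda vs,us:np.array([ray(u,v,K,T,.006)[:2] for u,v in zip(us,vs)],np.float32))(*np.nonzero(m))
    near=(np.hypot(W[...,0]-c0[0],W[...,1]-c0[1])<.09)&(W[...,2]<.012)
    dark=near&(g<60)&(W[...,2]>.002)
    c,l,s,_=cv2.connectedComponentsWithStats(cv2.morphologyEx(dark.astype(np.uint8),cv2.MORPH_CLOSE,np.ones((9,9))))
    i=1+s[1:,4].argmax();print("tray",cv2.minAreaRect(rr(l==i)),s[i])
    wh=(near&(g>140)&(np.hypot(W[...,0]-c0[0],W[...,1]-c0[1])<.045)).astype(np.uint8)
    c,l,s,_=cv2.connectedComponentsWithStats(wh,connectivity=8);i=1+s[1:,4].argmax();print("outline",cv2.minAreaRect(rr(l==i)),s[i])
E
python3 - <<'E'
from h import *
go(.53,.35,.05,-14)
tray("w4.png")
E
```

```text
at [0.462  0.2835 0.16  ] yaw -14.86 tilt [ 0.0517 -0.0054 -0.9986] t 14.18 grip 0.452 F [-0.6 -0.3 -0.2]
 turn(tool) -0.86 shift [ 0.0499 -0.0809  0.11  ]
tray ((0.5287795066833496, 0.3495468497276306), (0.09432129561901093, 0.1033979058265686), 76.15369415283203) [ 184   90  101  105 8476]
outline ((0.5284604430198669, 0.3456953465938568), (0.03707171604037285, 0.06019492819905281), 75.2099609375) [224 113  36  61 171]
```

View pics/w4.png

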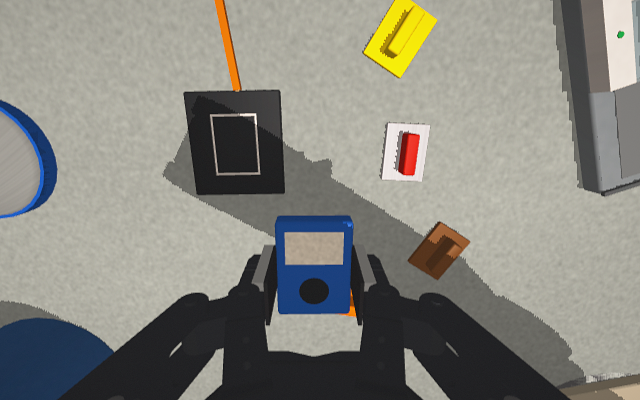

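>>> apply_moves([
  [0.013,-0.021,0,-0.4,1],
  [0.013,-0.021,0,-0.3,1],
  [0.013,-0.02,0.02,0,1],
  [0.008,-0.012,0.03,0,1],
  [0.002,-0.004,0.02,0,1],
])

```text
clock: 14.65
position: [0.5419, 0.3387, 0.0959]
ee_rot: [0.991, -0.131, 0.031, -0.0]
ft_force: [-0.6, -0.1, -0.9]
grip_width: 0.45
```

>>> apply_moves([
  [0,0,0.01,0,1],
  [0,0,0,0,1],
])

```text
clock: 14.82
position: [0.5423, 0.3351, 0.0806]
ee_rot: [0.991, -0.133, 0.028, 0.003]
ft_force: [-0.9, 0.3, -0.7]
grip_width: 0.455
```

Run:
```python
from h import *
go(.5314,.3489,.010,-13.9)
```

```text
at [0.5423 0.3351 0.0806] yaw -15.25 tilt [ 0.0556 -0.0128 -0.9984] t 14.82 grip 0.455 F [-0.9  0.3 -0.7]
 turn(tool) -1.35 shift [-0.0139 -0.0108  0.0706]
```

>>> apply_moves([
  [-0.009,-0.006,0,-0.7,1],
  [-0.009,-0.005,0.01,-0.6,1],
  [0,0,0.02,0,1],
  [0,0,0.015,0,1],
  [0,0,0,0,1],
])

```text
clock: 15.23
position: [0.5323, 0.3443, 0.0386]
ee_rot: [0.992, -0.126, 0.029, 0.002]
ft_force: [-0.6, -0.8, 0.7]
grip_width: 0.452
```

Run:
```python
from h import *
go(.5314,.3489,.010,-13.9)
```

```text
at [0.5323 0.3443 0.0386] yaw -14.45 tilt [ 0.0578 -0.0115 -0.9983] t 15.23 grip 0.452 F [-0.6 -0.8  0.7]
 turn(tool) -0.55 shift [-0.002  -0.0042  0.0286]
```

>>> apply_moves([
  [-0.0035,-0.0045,0.005,-0.5,1],
  [0,0,0.01,0,1],
  [0,0,0.006,0,1],
  [0,0,0,0,1],
])

```text
clock: 15.57
position: [0.5332, 0.3483, 0.0205]
ee_rot: [0.992, -0.123, 0.031, 0.001]
ft_force: [0.0, -0.3, -1.8]
grip_width: 0.454
```

Run:
```python
from h import *
go(.5314,.3489,.010,-13.9)
```

```text
at [0.5332 0.3483 0.0205] yaw -14.14 tilt [ 0.0611 -0.009  -0.9981] t 15.57 grip 0.454 F [ 0.  -0.3 -1.8]
 turn(tool) -0.24 shift [-0.0019 -0.0002  0.0105]
```

>>> apply_moves([
  [-0.0025,0,0.003,-0.2,1],
  [0,0,0.004,0,1],
  [0,0,0.003,0,1],
  [0,0,0,0,1],
])

```text
clock: 15.9
position: [0.5319, 0.349, 0.0105]
ee_rot: [0.992, -0.121, 0.031, 0.0]
ft_force: [0.4, -0.2, -0.4]
grip_width: 0.452
```

Run:
```python
from h import *
go(.5314,.3489,.010,-13.9)
```

```text
at [0.5319 0.349  0.0105] yaw -13.95 tilt [ 0.0622 -0.0081 -0.998 ] t 15.9 grip 0.452 F [ 0.4 -0.2 -0.4]
 turn(tool) -0.05 shift [-0.0004  0.0002  0.0005]
```

Release by opening a little, lift, and inspect from behind.

>>> apply_moves([
  [0,0,0,0,0.0],
  [0,0,0,0,-0.2],
  [0,0,0,0,-0.4],
  [0,0,-0.01,0,-0.4],
  [0,0,-0.025,0,-0.4],
])

```text
clock: 16.32
position: [0.5275, 0.3474, 0.0423]
ee_rot: [0.992, -0.121, 0.029, 0.003]
ft_force: [-0.2, -0.3, -0.6]
grip_width: 0.699
```

>>> apply_moves([
  [-0.02,0,-0.03,0,-0.4],
  [-0.035,0,-0.03,0,-0.4],
  [-0.02,0,-0.02,0,-0.4],
  [0,0,0,0,-0.4],
])

```text
clock: 16.65
position: [0.4541, 0.3677, 0.1239]
ee_rot: [0.992, -0.123, 0.029, -0.001]
ft_force: [1.4, 0.8, 0.4]
grip_width: 0.698
```

Run:
```python
from h import *
go(.4735,-.1027,.09,5.3)
blue(zmin=.01,name="w5.png");tray()
```

```text
at [0.4541 0.3677 0.1239] yaw -14.1 tilt [ 0.0587 -0.0052 -0.9983] t 16.65 grip 0.698 F [1.4 0.8 0.4]
 turn(tool) -19.4 shift [-0.0241  0.4702  0.0339]
blue [0, 51, 103, 148, 2618] c [0.5686 0.5784] z 0.0162 size [0.1232 0.076 ] yaw -28.35 dock [0.0964 0.7071]
blue [290, 80, 49, 68, 2281] c [0.5295 0.3502] z 0.0186 size [0.054  0.0396] yaw -14.03 dock [0.0364 0.4835]
tray ((0.5291087627410889, 0.35021957755088806), (0.09399650990962982, 0.10374569147825241), 76.09242248535156) [ 256   52  114  125 4315]
outline ((0.5288184285163879, 0.3501228988170624), (0.04627775400876999, 0.061196573078632355), 76.13179779052734) [286  80  55  74 545]
```

>>> apply_moves([
  [0,0,0,-6.5,-0.4],
  [0,0,0,-6.5,-0.4],
  [0,0,0,-6.4,-0.4],
  [-0.002,0.036,0,0,-0.4],
  [-0.002,0.036,0,0,-0.4],
])

```text
clock: 17.17
position: [0.4621, 0.2923, 0.1182]
ee_rot: [0.998, 0.054, 0.028, 0.007]
ft_force: [1.2, -0.9, 1.0]
grip_width: 0.697
```

>>> apply_moves([
  [-0.002,0.036,0,0,-0.4],
  [-0.002,0.036,0,0,-0.4],
  [-0.002,0.036,0,0,-0.4],
  [-0.002,0.036,0,0,-0.4],
  [-0.002,0.036,0,0,-0.4],
])

```text
clock: 17.58
position: [0.4726, 0.0968, 0.1168]
ee_rot: [0.998, 0.051, 0.025, 0.011]
ft_force: [0.4, -0.2, -0.4]
grip_width: 0.697
```

>>> apply_moves([
  [-0.002,0.036,0,0,-0.4],
  [-0.002,0.036,0,0,-0.4],
  [-0.002,0.036,0,0,-0.4],
  [-0.002,0.03,0,0,-0.4],
  [0,0.01,0,0,-0.4],
])

```text
clock: 18.0
position: [0.4767, -0.0739, 0.1176]
ee_rot: [0.999, 0.041, 0.023, 0.015]
ft_force: [0.1, -0.2, 0.2]
grip_width: 0.702
```

Run:
```python
from h import *
go(.4735,-.1027,.021,5.3)
```

```text
at [ 0.4767 -0.0739  0.1176] yaw 4.75 tilt [ 0.0469 -0.0273 -0.9985] t 18.0 grip 0.702 F [ 0.1 -0.2  0.2]
 turn(tool) -0.55 shift [-0.0058  0.0284  0.0966]
```

>>> apply_moves([
  [-0.005,0.013,0.01,-0.5,-0.4],
  [-0.004,0.01,0.015,0,-0.4],
  [0,0.001,0.02,0,-0.4],
  [0,0,0.015,0,-0.4],
  [0,0,0,0,-0.4],
])

```text
clock: 18.42
position: [0.4701, -0.1169, 0.0541]
ee_rot: [0.999, 0.035, 0.021, 0.018]
ft_force: [-0.5, -0.7, -0.3]
grip_width: 0.699
```

Run:
```python
from h import *
go(.4735,-.1027,.021,5.3)
```

```text
at [ 0.4701 -0.1169  0.0541] yaw 4.07 tilt [ 0.0432 -0.035  -0.9985] t 18.42 grip 0.699 F [-0.5 -0.7 -0.3]
 turn(tool) -1.23 shift [ 0.0047 -0.0138  0.0331]
```

>>> apply_moves([
  [0.0033,-0.0152,0.003,-1.2,-0.4],
  [0,0,0.005,0,-0.4],
  [0,0,0.008,0,-0.4],
  [0,0,0,0,-0.4],
])

```text
clock: 18.75
position: [0.4724, -0.1046, 0.0363]
ee_rot: [0.999, 0.044, 0.019, 0.019]
ft_force: [-0.6, 0.5, 0.3]
grip_width: 0.701
```

Run:
```python
from h import *
go(.4735,-.1027,.021,5.3)
```

```text
at [ 0.4724 -0.1046  0.0363] yaw 5.07 tilt [ 0.0399 -0.0372 -0.9985] t 18.75 grip 0.701 F [-0.6  0.5  0.3]
 turn(tool) -0.23 shift [ 0.0013 -0.0018  0.0153]
```

>>> apply_moves([
  [0.0012,-0.0022,0.006,-0.2,-0.4],
  [0,0,0.006,0,-0.4],
  [0,0,0,0,-0.4],
  [0,0,0,0,0.2],
  [0,0,0,0,0.2],
])

```text
clock: 19.17
position: [0.4748, -0.1029, 0.0238]
ee_rot: [0.999, 0.046, 0.02, 0.02]
ft_force: [-2.7, 0.6, 7.0]
grip_width: 0.455
```

>>> apply_moves([
  [0,0,0,0,1],
  [0,0,0,0,1],
  [0,0,0,0,1],
])

```text
clock: 19.42
position: [0.4751, -0.1029, 0.0244]
ee_rot: [0.999, 0.046, 0.02, 0.02]
ft_force: [-0.6, 0.2, 0.2]
grip_width: 0.458
```

Run:
```python
from h import *
go(.4735,-.1027,.021,5.3)
```

```text
at [ 0.4751 -0.1029  0.0244] yaw 5.29 tilt [ 0.0418 -0.0374 -0.9984] t 19.42 grip 0.458 F [-0.6  0.2  0.2]
 turn(tool) -0.01 shift [-0.0016 -0.0004  0.0034]
```

>>> apply_moves([
  [0,0,-0.02,0,1],
  [0,0,-0.03,0,1],
  [0,0,-0.03,6.4,1],
  [0,0,-0.02,6.4,1],
  [0,0,0,6.4,1],
])

```text
clock: 19.83
position: [0.469, -0.0995, 0.1274]
ee_rot: [0.992, -0.126, 0.021, 0.017]
ft_force: [0.0, -0.2, -1.0]
grip_width: 0.459
```

>>> apply_moves([
  [-0.0045,-0.036,0,0,1],
  [-0.0045,-0.036,0,0,1],
  [-0.0045,-0.036,0,0,1],
  [-0.0045,-0.036,0,0,1],
  [-0.0045,-0.036,0,0,1],
])

```text
clock: 20.25
position: [0.4964, 0.0777, 0.1258]
ee_rot: [0.99, -0.139, 0.025, 0.016]
ft_force: [1.1, 0.3, -0.1]
grip_width: 0.456
```

>>> apply_moves([
  [-0.0045,-0.036,0,0,1],
  [-0.0045,-0.036,0,0,1],
  [-0.0045,-0.036,0,0,1],
  [-0.0045,-0.036,0,0,1],
  [-0.0045,-0.036,0,0,1],
])

```text
clock: 20.67
position: [0.5244, 0.266, 0.121]
ee_rot: [0.99, -0.139, 0.026, 0.015]
ft_force: [1.0, -1.3, 0.4]
grip_width: 0.455
```

>>> apply_moves([
  [-0.003,-0.025,0,0,1],
  [-0.001,-0.01,0,0,1],
  [0,0,0,0,1],
])

```text
clock: 20.92
position: [0.5282, 0.312, 0.1189]
ee_rot: [0.991, -0.134, 0.025, 0.013]
ft_force: [-0.3, 0.1, -0.9]
grip_width: 0.458
```

Run:
```python
from h import *
go(.5308,.3498,.0215,-13.9)
```

```text
at [0.5282 0.312  0.1189] yaw -15.41 tilt [ 0.0465 -0.033  -0.9984] t 20.92 grip 0.458 F [-0.3  0.1 -0.9]
 turn(tool) -1.51 shift [-0.0065 -0.0374  0.0974]
```

>>> apply_moves([
  [-0.006,-0.018,0,-0.8,1],
  [-0.004,-0.015,0.01,-0.7,1],
  [0,0,0.02,0,1],
  [0,0,0.02,0,1],
  [0,0,0,0,1],
])

```text
clock: 21.33
position: [0.5316, 0.3392, 0.0676]
ee_rot: [0.992, -0.123, 0.026, 0.014]
ft_force: [-1.6, -0.1, -0.5]
grip_width: 0.455
```

Run:
```python
from h import *
go(.5308,.3498,.0215,-13.9)
```

```text
at [0.5316 0.3392 0.0676] yaw -14.12 tilt [ 0.0487 -0.0352 -0.9982] t 21.33 grip 0.455 F [-1.6 -0.1 -0.5]
 turn(tool) -0.22 shift [-0.0033 -0.0101  0.0461]
```

>>> apply_moves([
  [-0.0058,-0.0112,0,-0.2,1],
  [0,0,0.01,0,1],
  [0,0,0.012,0,1],
  [0,0,0.006,0,1],
  [0,0,0,0,1],
])

```text
clock: 21.75
position: [0.532, 0.3478, 0.04]
ee_rot: [0.992, -0.124, 0.028, 0.014]
ft_force: [-0.4, -0.1, -0.4]
grip_width: 0.462
```

Run:
```python
from h import *
go(.5308,.3498,.0215,-13.9)
```

```text
at [0.532  0.3478 0.04  ] yaw -14.17 tilt [ 0.0513 -0.0353 -0.9981] t 21.75 grip 0.462 F [-0.4 -0.1 -0.4]
 turn(tool) -0.27 shift [-0.0017 -0.0017  0.0185]
```

>>> apply_moves([
  [-0.0027,-0.0021,0.004,-0.2,1],
  [0,0,0.006,0,1],
  [0,0,0.004,0,1],
  [0,0,0,0,1],
])

```text
clock: 22.08
position: [0.531, 0.3499, 0.025]
ee_rot: [0.992, -0.122, 0.028, 0.014]
ft_force: [0.2, -0.2, 0.1]
grip_width: 0.457
```

Run:
```python
from h import *
go(.5308,.3498,.0215,-13.9)
```

```text
at [0.531  0.3499 0.025 ] yaw -13.98 tilt [ 0.0519 -0.035  -0.998 ] t 22.08 grip 0.457 F [ 0.2 -0.2  0.1]
 turn(tool) -0.08 shift [-0.0001  0.0002  0.0035]
```

Release, lift, check, then head back for badge 3 in one block.

>>> apply_moves([
  [0,0,0.003,0,1],
  [0,0,0,0,1],
  [0,0,0,0,0.0],
  [0,0,0,0,-0.2],
  [0,0,0,0,-0.4],
])

```text
clock: 22.5
position: [0.5315, 0.3499, 0.0221]
ee_rot: [0.992, -0.122, 0.028, 0.014]
ft_force: [-0.2, 0.2, 0.1]
grip_width: 0.693
```

>>> apply_moves([
  [0,0,-0.01,0,-0.4],
  [0,0,-0.025,0,-0.4],
  [-0.02,0,-0.03,0,-0.4],
  [-0.035,0,-0.03,0,-0.4],
  [-0.02,0,0,0,-0.4],
])

```text
clock: 22.92
position: [0.4578, 0.3681, 0.1162]
ee_rot: [0.991, -0.126, 0.028, 0.015]
ft_force: [0.5, 1.6, 0.5]
grip_width: 0.7
```

Run:
```python
from h import *
go(.4806,-.1773,.09,5.3)
blue(zmin=.01,name="w6.png");tray()
```

```text
at [0.4578 0.3681 0.1162] yaw -14.48 tilt [ 0.0524 -0.0363 -0.998 ] t 22.92 grip 0.7 F [0.5 1.6 0.5]
 turn(tool) -19.78 shift [-0.0277  0.5451  0.0262]
blue [0, 58, 90, 152, 2796] c [0.5643 0.5724] z 0.0161 size [0.1233 0.0606] yaw -29.99 dock [0.0916 0.7015]
blue [284, 81, 52, 73, 2686] c [0.5303 0.351 ] z 0.0306 size [0.0541 0.0396] yaw -14.27 dock [0.0373 0.4842]
blue [0, 331, 108, 69, 5229] c [0.3829 0.6371] z 0.0611 size [0.0511 0.0059] yaw 61.57 dock [-0.083   0.7827]
tray ((0.528901219367981, 0.3502844572067261), (0.09385711699724197, 0.10403090715408325), 76.10973358154297) [ 252   46  118  131 4133]
outline ((0.5285890698432922, 0.3501082956790924), (0.04594631493091583, 0.0619480237364769), 75.83120727539062) [285  75  55  78 355]
```

>>> apply_moves([
  [0,0,0,-6.6,-0.4],
  [0,0,0,-6.6,-0.4],
  [0,0,0,-6.6,-0.4],
  [-0.0028,0.037,0,0,-0.4],
  [-0.0028,0.037,0,0,-0.4],
])

```text
clock: 23.43
position: [0.4574, 0.2993, 0.1174]
ee_rot: [0.998, 0.063, 0.025, 0.02]
ft_force: [0.8, -1.9, -0.5]
grip_width: 0.704
```

>>> apply_moves([
  [-0.0028,0.037,0,0,-0.4],
  [-0.0028,0.037,0,0,-0.4],
  [-0.0028,0.037,0,0,-0.4],
  [-0.0028,0.037,0,0,-0.4],
  [-0.0028,0.037,0,0,-0.4],
])

```text
clock: 23.85
position: [0.468, 0.1043, 0.1261]
ee_rot: [0.997, 0.063, 0.026, 0.02]
ft_force: [0.7, 0.5, 0.3]
grip_width: 0.699
```

>>> apply_moves([
  [-0.0028,0.037,0,0,-0.4],
  [-0.0028,0.037,0,0,-0.4],
  [-0.0028,0.037,0,0,-0.4],
  [-0.0028,0.037,0,0,-0.4],
  [-0.002,0.03,0,0,-0.4],
])

```text
clock: 24.27
position: [0.4766, -0.0883, 0.1361]
ee_rot: [0.998, 0.06, 0.027, 0.02]
ft_force: [0.6, -0.2, -0.3]
grip_width: 0.699
```

>>> apply_moves([
  [0,0.015,0,0,-0.4],
  [0,0,0,0,-0.4],
])

```text
clock: 24.43
position: [0.4779, -0.1131, 0.1383]
ee_rot: [0.998, 0.055, 0.028, 0.022]
ft_force: [-0.1, -0.5, 0.5]
grip_width: 0.699
```

```bash
cat >> h.py <<'E'
def goc(x,y,z,yawd):
    """shift with tool tilt taken in (order: turn+lateral, then down tool z)"""
    o=manip.get_obs();m=R.from_quat(o["ee_rot"]).as_matrix();p=np.array(o["position"])
    k=(z-p[2])/m[2,2]; go(x,y,z,yawd); 
    e=np.array([x,y])-p[:2]-m[:2,2]*k; b=np.deg2rad(yawd)
    print(" comp lateral",np.round([e[0]*np.cos(b)+e[1]*np.sin(b),e[0]*np.sin(b)-e[1]*np.cos(b)],4),"down",round(k,4))
E
python3 - <<'E'
from h import *
goc(.4806,-.1773,.021,5.3)
E
```

```text
at [ 0.4779 -0.1131  0.1383] yaw 6.33 tilt [ 0.0585 -0.0402 -0.9975] t 24.43 grip 0.699 F [-0.1 -0.5  0.5]
 turn(tool) 1.03 shift [-0.0033  0.0642  0.1173]
 comp lateral [-0.0097  0.0588] down 0.1176
```

>>> apply_moves([
  [-0.003,0.02,0.01,0.5,-0.4],
  [-0.003,0.018,0.02,0.5,-0.4],
  [-0.003,0.012,0.02,0,-0.4],
  [0,0.003,0.02,0,-0.4],
  [0,0,0.005,0,-0.4],
])

```text
clock: 24.85
position: [0.4812, -0.1736, 0.0663]
ee_rot: [0.998, 0.044, 0.031, 0.022]
ft_force: [-0.5, 1.1, 0.0]
grip_width: 0.703
```

Run:
```python
from h import *
goc(.4806,-.1773,.021,5.3)
```

```text
at [ 0.4812 -0.1736  0.0663] yaw 5.13 tilt [ 0.0647 -0.0412 -0.9971] t 24.85 grip 0.703 F [-0.5  1.1  0. ]
 turn(tool) -0.17 shift [-0.001   0.0036  0.0453]
 comp lateral [-0.0037  0.0014] down 0.0454
```

>>> apply_moves([
  [-0.0035,0.0015,0.005,-0.2,-0.4],
  [0,0,0.012,0,-0.4],
  [0,0,0.01,0,-0.4],
  [0,0,0.003,0,-0.4],
  [0,0,0,0,-0.4],
])

```text
clock: 25.27
position: [0.4801, -0.1747, 0.0356]
ee_rot: [0.998, 0.047, 0.031, 0.022]
ft_force: [-0.9, -0.8, 0.0]
grip_width: 0.7
```

Run:
```python
from h import *
goc(.4806,-.1773,.021,5.3)
```

```text
at [ 0.4801 -0.1747  0.0356] yaw 5.51 tilt [ 0.0636 -0.0403 -0.9972] t 25.27 grip 0.7 F [-0.9 -0.8  0. ]
 turn(tool) 0.21 shift [0.0003 0.0027 0.0146]
 comp lateral [-0.0006  0.002 ] down 0.0147
```

>>> apply_moves([
  [-0.0006,0.002,0.006,0.2,-0.4],
  [0,0,0.006,0,-0.4],
  [0,0,0,0,-0.4],
  [0,0,0,0,0.2],
  [0,0,0,0,0.2],
])

```text
clock: 25.68
position: [0.4819, -0.1767, 0.0245]
ee_rot: [0.998, 0.046, 0.032, 0.021]
ft_force: [-2.7, 0.7, 5.8]
grip_width: 0.457
```

>>> apply_moves([
  [0,0,0,0,1],
  [0,0,0,0,1],
  [0,0,0,0,1],
])

```text
clock: 25.93
position: [0.4823, -0.1767, 0.0251]
ee_rot: [0.998, 0.046, 0.033, 0.021]
ft_force: [-0.4, -0.6, -0.9]
grip_width: 0.455
```

Run:
```python
from h import *
go(.4806,-.1773,.021,5.3)
```

```text
at [ 0.4823 -0.1767  0.0251] yaw 5.38 tilt [ 0.0671 -0.0398 -0.997 ] t 25.93 grip 0.455 F [-0.4 -0.6 -0.9]
 turn(tool) 0.08 shift [-0.0017  0.0004  0.0041]
```

>>> apply_moves([
  [0,0,-0.02,0,1],
  [0,0,-0.03,0,1],
  [0,0,-0.03,6.4,1],
  [0,0,-0.02,6.2,1],
  [0,0,0,6.2,1],
])

```text
clock: 26.35
position: [0.4735, -0.1729, 0.1276]
ee_rot: [0.992, -0.122, 0.033, 0.016]
ft_force: [1.1, 0.6, -0.1]
grip_width: 0.462
```

>>> apply_moves([
  [-0.0058,-0.037,0,0,1],
  [-0.0058,-0.037,0,0,1],
  [-0.0058,-0.037,0,0,1],
  [-0.0058,-0.037,0,0,1],
  [-0.0058,-0.037,0,0,1],
])

```text
clock: 26.77
position: [0.4939, 0.0106, 0.1254]
ee_rot: [0.99, -0.135, 0.038, 0.016]
ft_force: [1.0, 0.2, 0.2]
grip_width: 0.457
```

>>> apply_moves([
  [-0.0058,-0.037,0,0,1],
  [-0.0058,-0.037,0,0,1],
  [-0.0058,-0.037,0,0,1],
  [-0.0058,-0.037,0,0,1],
  [-0.0058,-0.037,0,0,1],
])

```text
clock: 27.18
position: [0.5151, 0.206, 0.1201]
ee_rot: [0.99, -0.136, 0.039, 0.015]
ft_force: [0.0, -1.1, -0.4]
grip_width: 0.457
```

>>> apply_moves([
  [-0.006,-0.037,0,0,1],
  [-0.006,-0.037,0,0,1],
  [-0.004,-0.025,0,-0.5,1],
  [-0.001,-0.01,0,-0.5,1],
  [0,0,0,0,1],
])

```text
clock: 27.6
position: [0.5251, 0.3312, 0.1153]
ee_rot: [0.992, -0.121, 0.038, 0.013]
ft_force: [0.1, 0.1, -0.6]
grip_width: 0.461
```

Run:
```python
from h import *
goc(.531,.3498,.034,-13.9)
```

```text
at [0.5251 0.3312 0.1153] yaw -13.88 tilt [ 0.0722 -0.0356 -0.9968] t 27.6 grip 0.461 F [ 0.1  0.1 -0.6]
 turn(tool) 0.02 shift [ 0.0013 -0.0195  0.0813]
 comp lateral [-0.0051 -0.0209] down 0.0816
```

>>> apply_moves([
  [-0.003,-0.01,0,0,1],
  [-0.002,-0.009,0.01,0,1],
  [0,0,0.02,0,1],
  [0,0,0.018,0,1],
  [0,0,0,0,1],
])

```text
clock: 28.02
position: [0.5301, 0.3461, 0.0648]
ee_rot: [0.991, -0.124, 0.039, 0.013]
ft_force: [-0.3, 0.1, -0.9]
grip_width: 0.453
```

Run:
```python
from h import *
goc(.531,.3498,.034,-13.9)
```

```text
at [0.5301 0.3461 0.0648] yaw -14.24 tilt [ 0.0738 -0.0364 -0.9966] t 28.02 grip 0.453 F [-0.3  0.1 -0.9]
 turn(tool) -0.34 shift [ 0.     -0.0038  0.0308]
 comp lateral [-0.0025 -0.0043] down 0.0309
```

>>> apply_moves([
  [-0.0025,-0.0043,0.004,-0.3,1],
  [0,0,0.01,0,1],
  [0,0,0.008,0,1],
  [0,0,0.003,0,1],
  [0,0,0,0,1],
])

```text
clock: 28.43
position: [0.5318, 0.3478, 0.0384]
ee_rot: [0.991, -0.124, 0.039, 0.014]
ft_force: [-0.4, -0.2, -0.8]
grip_width: 0.462
```

Run:
```python
from h import *
goc(.531,.3498,.034,-13.9)
```

```text
at [0.5318 0.3478 0.0384] yaw -14.17 tilt [ 0.0745 -0.0372 -0.9965] t 28.43 grip 0.462 F [-0.4 -0.2 -0.8]
 turn(tool) -0.27 shift [-0.0013 -0.0017  0.0044]
 comp lateral [-0.0017 -0.0018] down 0.0045
```

>>> apply_moves([
  [-0.0017,-0.002,0.001,-0.2,1],
  [0,0,0.003,0,1],
  [0,0,0,0,1],
  [0,0,0,0,0.0],
  [0,0,0,0,-0.2],
])

```text
clock: 28.85
position: [0.5316, 0.3508, 0.0353]
ee_rot: [0.992, -0.122, 0.04, 0.013]
ft_force: [0.3, 0.4, 0.0]
grip_width: 0.597
```

>>> apply_moves([
  [0,0,0,0,-0.4],
  [0,0,-0.015,0,-0.4],
  [0,0,-0.025,0,-0.4],
  [-0.02,0,-0.03,0,-0.4],
  [-0.035,0,-0.025,0,-0.4],
])

```text
clock: 29.27
position: [0.474, 0.3615, 0.1239]
ee_rot: [0.991, -0.126, 0.039, 0.017]
ft_force: [-0.8, 0.9, 0.1]
grip_width: 0.701
```

Run:
```python
from h import *
go(.4872,-.2515,.09,5.3)
blue(zmin=.01,name="w7.png")
```

```text
at [0.474  0.3615 0.1239] yaw -14.46 tilt [ 0.0733 -0.0442 -0.9963] t 29.27 grip 0.701 F [-0.8  0.9  0.1]
 turn(tool) -19.76 shift [-0.0434  0.6116  0.0339]
blue [0, 84, 97, 144, 2539] c [0.5673 0.5764] z 0.0161 size [0.1238 0.0707] yaw -28.42 dock [0.0949 0.7052]
blue [279, 108, 52, 72, 2686] c [0.5302 0.3523] z 0.0426 size [0.0543 0.0395] yaw -14.23 dock [0.0373 0.4855]
blue [0, 344, 100, 56, 3728] c [0.3876 0.6479] z 0.0543 size [0.0528 0.0064] yaw 68.92 dock [-0.0774  0.7931]
```

>>> apply_moves([
  [0,0,0,-6.5,-0.4],
  [0,0,0,-6.5,-0.4],
  [0,0,0,-6.5,-0.4],
  [-0.0035,0.037,0.001,0,-0.4],
  [-0.0035,0.037,0.001,0,-0.4],
])

```text
clock: 29.73
position: [0.4637, 0.3043, 0.1331]
ee_rot: [0.997, 0.064, 0.038, 0.016]
ft_force: [0.8, -1.4, 0.3]
grip_width: 0.703
```

>>> apply_moves([
  [-0.0035,0.037,0.001,0,-0.4],
  [-0.0035,0.037,0.001,0,-0.4],
  [-0.0035,0.037,0.001,0,-0.4],
  [-0.0035,0.037,0.001,0,-0.4],
  [-0.0035,0.037,0.001,0,-0.4],
])

```text
clock: 30.15
position: [0.4696, 0.1128, 0.1345]
ee_rot: [0.997, 0.067, 0.039, 0.014]
ft_force: [0.8, 0.3, 0.9]
grip_width: 0.698
```

>>> apply_moves([
  [-0.0035,0.037,0.001,0,-0.4],
  [-0.0035,0.037,0.001,0,-0.4],
  [-0.0035,0.037,0.001,0,-0.4],
  [-0.0035,0.037,0.001,0,-0.4],
  [-0.0035,0.037,0.001,0,-0.4],
])

```text
clock: 30.57
position: [0.4764, -0.0817, 0.1362]
ee_rot: [0.997, 0.067, 0.042, 0.012]
ft_force: [0.1, -0.1, -0.2]
grip_width: 0.699
```

>>> apply_moves([
  [-0.0035,0.037,0.001,0,-0.4],
  [-0.0035,0.037,0.001,0,-0.4],
  [-0.002,0.03,0,0.5,-0.4],
  [-0.001,0.015,0,0.5,-0.4],
  [0,0,0,0,-0.4],
])

```text
clock: 30.98
position: [0.4807, -0.216, 0.1397]
ee_rot: [0.997, 0.054, 0.046, 0.013]
ft_force: [0.2, 0.7, -0.2]
grip_width: 0.7
```

Run:
```python
from h import *
goc(.4872,-.2515,.021,5.3)
```

```text
at [ 0.4807 -0.216   0.1397] yaw 6.22 tilt [ 0.0924 -0.0207 -0.9955] t 30.98 grip 0.7 F [ 0.2  0.7 -0.2]
 turn(tool) 0.92 shift [0.0032 0.036  0.1187]
 comp lateral [-0.0075  0.0325] down 0.1192
```

>>> apply_moves([
  [-0.004,0.014,0.01,0.5,-0.4],
  [-0.003,0.012,0.02,0.4,-0.4],
  [0,0.003,0.025,0,-0.4],
  [0,0,0.02,0,-0.4],
  [0,0,0,0,-0.4],
])

```text
clock: 31.4
position: [0.486, -0.2469, 0.065]
ee_rot: [0.998, 0.046, 0.049, 0.012]
ft_force: [-1.3, 1.4, -0.8]
grip_width: 0.695
```

Run:
```python
from h import *
goc(.4872,-.2515,.021,5.3)
```

```text
at [ 0.486  -0.2469  0.065 ] yaw 5.3 tilt [ 0.0986 -0.02   -0.9949] t 31.4 grip 0.695 F [-1.3  1.4 -0.8]
 turn(tool) 0.0 shift [0.0008 0.0046 0.044 ]
 comp lateral [-0.0035  0.0034] down 0.0442
```

>>> apply_moves([
  [-0.0035,0.0034,0.005,0,-0.4],
  [0,0,0.012,0,-0.4],
  [0,0,0.01,0,-0.4],
  [0,0,0.003,0,-0.4],
  [0,0,0,0,-0.4],
])

```text
clock: 31.82
position: [0.4875, -0.2492, 0.0349]
ee_rot: [0.998, 0.047, 0.05, 0.012]
ft_force: [0.0, 0.2, -0.1]
grip_width: 0.699
```

Run:
```python
from h import *
goc(.4872,-.2515,.022,5.3)
```

```text
at [ 0.4875 -0.2492  0.0349] yaw 5.5 tilt [ 0.1013 -0.0185 -0.9947] t 31.82 grip 0.699 F [ 0.   0.2 -0.1]
 turn(tool) 0.2 shift [-0.0005  0.0023  0.0129]
 comp lateral [-0.0018  0.0019] down 0.013
```

>>> apply_moves([
  [-0.0025,0.0019,0.006,0.2,-0.4],
  [0,0,0.005,0,-0.4],
  [0,0,0,0,-0.4],
  [0,0,0,0,0.2],
  [0,0,0,0,0.2],
])

```text
clock: 32.23
position: [0.4871, -0.2518, 0.0239]
ee_rot: [0.998, 0.045, 0.051, 0.012]
ft_force: [0.5, 0.3, 2.5]
grip_width: 0.46
```

>>> apply_moves([
  [0,0,0,0,1],
  [0,0,0,0,1],
  [0,0,0,0,1],
])

```text
clock: 32.48
position: [0.4875, -0.2519, 0.0245]
ee_rot: [0.998, 0.045, 0.052, 0.012]
ft_force: [-0.7, -0.6, 0.5]
grip_width: 0.456
```

Run:
```python
from h import *
go(.4872,-.2515,.021,5.3)
```

```text
at [ 0.4875 -0.2519  0.0245] yaw 5.29 tilt [ 0.1041 -0.0188 -0.9944] t 32.48 grip 0.456 F [-0.7 -0.6  0.5]
 turn(tool) -0.01 shift [-0.0003 -0.0004  0.0035]
```

>>> apply_moves([
  [0,0,-0.02,0,1],
  [0,0,-0.03,0,1],
  [0,0,-0.03,6.4,1],
  [0,0,-0.02,6.2,1],
  [0,0,0,6.2,1],
])

```text
clock: 32.9
position: [0.475, -0.2499, 0.1264]
ee_rot: [0.991, -0.123, 0.05, 0.003]
ft_force: [0.2, -0.1, -0.4]
grip_width: 0.457
```

>>> apply_moves([
  [-0.006,-0.037,0,0,1],
  [-0.006,-0.037,0,0,1],
  [-0.006,-0.037,0,0,1],
  [-0.006,-0.037,0,0,1],
  [-0.006,-0.037,0,0,1],
])

```text
clock: 33.32
position: [0.4934, -0.0669, 0.1282]
ee_rot: [0.989, -0.135, 0.055, 0.004]
ft_force: [0.7, 0.4, -0.3]
grip_width: 0.457
```

>>> apply_moves([
  [-0.006,-0.037,0,0,1],
  [-0.006,-0.037,0,0,1],
  [-0.006,-0.037,0,0,1],
  [-0.006,-0.037,0,0,1],
  [-0.006,-0.037,0,0,1],
])

```text
clock: 33.73
position: [0.5137, 0.129, 0.128]
ee_rot: [0.989, -0.136, 0.056, 0.002]
ft_force: [0.9, 0.4, -0.3]
grip_width: 0.457
```

>>> apply_moves([
  [-0.006,-0.037,0,0,1],
  [-0.006,-0.037,0,0,1],
  [-0.006,-0.037,0,0,1],
  [-0.006,-0.032,0,-0.5,1],
  [-0.003,-0.018,0,-0.5,1],
])

```text
clock: 34.15
position: [0.5291, 0.3052, 0.127]
ee_rot: [0.991, -0.125, 0.056, 0.001]
ft_force: [-0.1, -1.6, -0.4]
grip_width: 0.458
```

>>> apply_moves([
  [0,0,0,0,1],
])

```text
clock: 34.23
position: [0.528, 0.3103, 0.1266]
ee_rot: [0.991, -0.122, 0.056, -0.0]
ft_force: [-0.5, 0.8, 0.1]
grip_width: 0.457
```

Run:
```python
from h import *
goc(.530,.350,.046,-13.9)
```

```text
at [0.528  0.3103 0.1266] yaw -14.05 tilt [ 0.1109 -0.0135 -0.9937] t 34.23 grip 0.457 F [-0.5  0.8  0.1]
 turn(tool) -0.15 shift [-0.0076 -0.039   0.0806]
 comp lateral [-0.0166 -0.0379] down 0.0811
```

>>> apply_moves([
  [-0.006,-0.015,0,0,1],
  [-0.006,-0.013,0.01,0,1],
  [-0.003,-0.006,0.015,0,1],
  [0,0,0.02,0,1],
  [0,0,0,0,1],
])

```text
clock: 34.65
position: [0.5264, 0.3495, 0.0785]
ee_rot: [0.991, -0.122, 0.056, -0.001]
ft_force: [-0.0, -0.2, -1.4]
grip_width: 0.458
```

Run:
```python
from h import *
goc(.530,.350,.046,-13.9)
```

```text
at [0.5264 0.3495 0.0785] yaw -14.11 tilt [ 0.1117 -0.0127 -0.9937] t 34.65 grip 0.458 F [-0.  -0.2 -1.4]
 turn(tool) -0.21 shift [ 0.0034 -0.0014  0.0325]
 comp lateral [-0.0002 -0.0009] down 0.0327
```

>>> apply_moves([
  [0,-0.001,0.006,-0.2,1],
  [0,0,0.01,0,1],
  [0,0,0.008,0,1],
  [0,0,0.003,0,1],
  [0,0,0,0,1],
])

```text
clock: 35.07
position: [0.5307, 0.3477, 0.0497]
ee_rot: [0.991, -0.122, 0.056, 0.0]
ft_force: [-0.2, -0.9, -1.5]
grip_width: 0.457
```

Run:
```python
from h import *
goc(.530,.350,.046,-13.9)
```

```text
at [0.5307 0.3477 0.0497] yaw -14.1 tilt [ 0.1117 -0.0142 -0.9936] t 35.07 grip 0.457 F [-0.2 -0.9 -1.5]
 turn(tool) -0.2 shift [-0.0013 -0.0021  0.0037]
 comp lateral [-0.0017 -0.002 ] down 0.0037
```

>>> apply_moves([
  [-0.0017,-0.0015,0.001,-0.2,1],
  [0,0,0.002,0,1],
  [0,0,0,0,1],
])

```text
clock: 35.32
position: [0.5303, 0.3494, 0.0471]
ee_rot: [0.991, -0.121, 0.057, -0.0]
ft_force: [0.8, -0.3, -0.4]
grip_width: 0.457
```

Run:
```python
from h import *
goc(.530,.350,.046,-13.9)
```

```text
at [0.5303 0.3494 0.0471] yaw -13.94 tilt [ 0.1125 -0.0136 -0.9936] t 35.32 grip 0.457 F [ 0.8 -0.3 -0.4]
 turn(tool) -0.04 shift [-0.0005 -0.0005  0.0011]
 comp lateral [-0.0006 -0.0005] down 0.0011
```

>>> apply_moves([
  [0,0,0.0015,0,1],
  [0,0,0,0,1],
  [0,0,0,0,0.0],
  [0,0,0,0,-0.2],
  [0,0,0,0,-0.4],
])

```text
clock: 35.73
position: [0.5311, 0.3501, 0.0468]
ee_rot: [0.991, -0.121, 0.057, -0.001]
ft_force: [-0.2, 0.9, 1.3]
grip_width: 0.697
```

>>> apply_moves([
  [0,0,-0.015,0,-0.4],
  [0,0,-0.025,0,-0.4],
  [-0.02,0,-0.035,0,-0.4],
  [-0.035,0,-0.035,0,-0.4],
  [-0.01,0.01,0,0,-0.4],
])

```text
clock: 36.15
position: [0.4574, 0.3556, 0.1473]
ee_rot: [0.991, -0.123, 0.057, 0.001]
ft_force: [0.5, 1.3, -0.8]
grip_width: 0.7
```

```bash
cat >> h.py <<'E'
def keeper(zc=.026,name=None):
    p,d,K,T=cam("wrist");W=cloud(d,K,T)
    if name:save(name,p)
    h=cv2.cvtColor(p,cv2.COLOR_RGB2HSV).astype(int)
    m=((h[...,0]<5)|(h[...,0]>174))&(h[...,1]>130)&(h[...,2]>70)
    c,l,s,_=cv2.connectedComponentsWithStats(m.astype(np.uint8))
    for i in range(1,c):
        if s[i,4]<80: continue
        q=W[l==i];q=q[~np.isnan(q[:,0])];zt=np.percentile(q[:,2],80);q=q[abs(q[:,2]-zt)<.004]
        (cx,cy),(a,b),an=cv2.minAreaRect(q[:,:2].astype(np.float32))
        if a<b: an-=90;a,b=b,a
        print("keeper",s[i].tolist(),np.round([cx,cy],4),"z",zt.round(4),"size",np.round([a,b],4),"yaw",round((an+90)%180-90,2))
E
python3 - <<'E'
from h import *
go(.476,.186,.09,-17)
blue(zmin=.01,zmax=.07,name="w8.png");keeper()
E
```

```text
at [0.4574 0.3556 0.1473] yaw -14.17 tilt [ 0.113  -0.0155 -0.9935] t 36.15 grip 0.7 F [ 0.5  1.3 -0.8]
 turn(tool) 2.83 shift [0.0674 0.1567 0.0573]
blue [0, 75, 113, 131, 2122] c [0.5753 0.583 ] z 0.0162 size [0.1221 0.0885] yaw -16.15 dock [0.1035 0.7111]
blue [275, 92, 50, 70, 2490] c [0.5314 0.3505] z 0.0547 size [0.0542 0.0399] yaw -13.95 dock [0.0384 0.4836]
keeper [470, 119, 30, 45, 981] [0.4769 0.1854] z 0.0262 size [0.039  0.0123] yaw -18.32
```

View pics/w8.png

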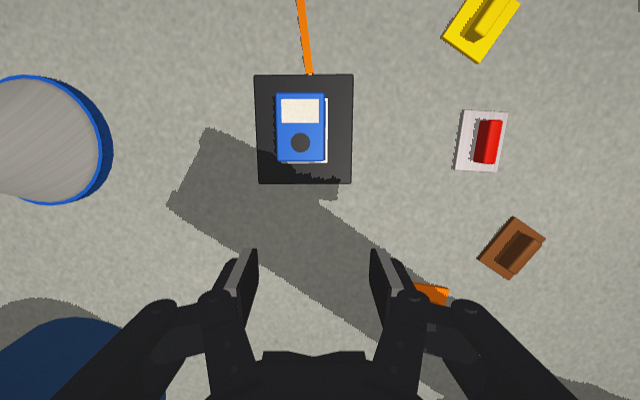

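>>> apply_moves([
  [0.01,0.025,0,2,0],
  [0.012,0.033,0.01,1.8,0],
  [0.012,0.033,0.01,0,0],
  [0.01,0.025,0.01,0,0],
  [0.004,0.012,0.01,0,0],
], squeeze=60)

```text
clock: 36.67
position: [0.4731, 0.2136, 0.1068]
ee_rot: [0.986, -0.155, 0.058, -0.001]
ft_force: [0.6, 0.4, 0.3]
grip_width: 0.503
```

>>> apply_moves([
  [0,0,0.01,0,0],
  [0,0,0,0,0],
])

```text
clock: 36.83
position: [0.4749, 0.2084, 0.0943]
ee_rot: [0.986, -0.158, 0.057, 0.001]
ft_force: [-0.8, 0.4, -0.9]
grip_width: 0.503
```

Run:
```python
from h import *
goc(.4769,.1854,.012,-18)
keeper()
```

```text
at [0.4749 0.2084 0.0943] yaw -18.29 tilt [ 0.1118 -0.0197 -0.9935] t 36.83 grip 0.503 F [-0.8  0.4 -0.9]
 turn(tool) -0.29 shift [0.009  0.0213 0.0823]
 comp lateral [-0.0003  0.0226] down 0.0828
keeper [336, 182, 16, 52, 806] [0.4777 0.1847] z 0.0263 size [0.0395 0.0118] yaw -17.47
```

>>> apply_moves([
  [0,0.012,0,-0.4,0],
  [0,0.009,0.01,-0.3,0],
  [0,0,0.02,0,0],
  [0,0,0.02,0,0],
  [0,0,0,0,0],
])

```text
clock: 37.3
position: [0.4758, 0.1909, 0.0462]
ee_rot: [0.987, -0.148, 0.059, -0.0]
ft_force: [-0.1, -0.2, -1.4]
grip_width: 0.501
```

Run:
```python
from h import *
goc(.4775,.185,.012,-17.6)
```

```text
at [0.4758 0.1909 0.0462] yaw -17.09 tilt [ 0.1167 -0.0169 -0.993 ] t 37.3 grip 0.501 F [-0.1 -0.2 -1.4]
 turn(tool) 0.51 shift [0.0034 0.0051 0.0342]
 comp lateral [-0.0006  0.0058] down 0.0344
```

>>> apply_moves([
  [-0.0005,0.006,0.005,0.5,0],
  [0,0,0.01,0,0],
  [0,0,0.01,0,0],
  [0,0,0.004,0,0],
  [0,0,0,0,0],
])

```text
clock: 37.72
position: [0.4779, 0.1863, 0.0176]
ee_rot: [0.987, -0.151, 0.06, -0.002]
ft_force: [0.2, -0.7, -0.4]
grip_width: 0.501
```

Run:
```python
from h import *
goc(.4775,.185,.012,-17.6)
```

```text
at [0.4779 0.1863 0.0176] yaw -17.46 tilt [ 0.1191 -0.0148 -0.9928] t 37.72 grip 0.501 F [ 0.2 -0.7 -0.4]
 turn(tool) 0.14 shift [0.     0.0014 0.0056]
 comp lateral [-0.0006  0.0015] down 0.0056
```

>>> apply_moves([
  [-0.0006,0.0015,0.0025,0.1,0],
  [0,0,0,0,0],
  [0,0,0,0,0.5],
  [0,0,0,0,1],
  [0,0,0,0,1],
])

```text
clock: 38.13
position: [0.4777, 0.1855, 0.0157]
ee_rot: [0.987, -0.152, 0.06, -0.002]
ft_force: [-0.3, -0.4, 0.5]
grip_width: 0.117
```

>>> apply_moves([
  [0,0,0,0,1],
  [0,0,0,0,1],
])

```text
clock: 38.3
position: [0.4778, 0.1856, 0.016]
ee_rot: [0.987, -0.152, 0.061, -0.002]
ft_force: [1.1, -0.5, -1.2]
grip_width: 0.119
```

Run:
```python
from h import *
go(.4775,.185,.012,-17.6);keeper()
```

```text
at [0.4778 0.1856 0.016 ] yaw -17.56 tilt [ 0.1202 -0.0137 -0.9927] t 38.3 grip 0.119 F [ 1.1 -0.5 -1.2]
 turn(tool) 0.04 shift [-0.0001  0.0007  0.004 ]
keeper [303, 221, 23, 79, 1635] [0.4777 0.1857] z 0.0267 size [0.0402 0.0114] yaw -16.94
```

>>> apply_moves([
  [0,0,-0.015,0,1],
  [0,0,-0.025,0,1],
  [0,0,-0.03,-1.2,1],
  [0,0,-0.025,-1.2,1],
  [0.003,-0.02,-0.01,-1.2,1],
])

```text
clock: 38.77
position: [0.4698, 0.2005, 0.1211]
ee_rot: [0.991, -0.122, 0.057, 0.004]
ft_force: [1.0, -0.6, -2.2]
grip_width: 0.122
```

>>> apply_moves([
  [0.004,-0.03,0,0,1],
  [0.004,-0.03,0,0,1],
  [0.004,-0.03,0,0,1],
  [0.002,-0.02,0,0,1],
  [0,-0.006,0,0,1],
])

```text
clock: 39.18
position: [0.5141, 0.3175, 0.1288]
ee_rot: [0.991, -0.121, 0.059, -0.001]
ft_force: [-0.1, 0.8, -1.6]
grip_width: 0.119
```

>>> apply_moves([
  [0,0,0,0,1],
  [0,0,0,0,1],
])

```text
clock: 39.35
position: [0.5136, 0.3183, 0.1279]
ee_rot: [0.991, -0.12, 0.059, 0.0]
ft_force: [-0.1, -0.3, -2.0]
grip_width: 0.113
```

Run:
```python
from h import *
goc(.5303,.3507,.071,-14.2);keeper()
```

```text
at [0.5136 0.3183 0.1279] yaw -13.89 tilt [ 0.1168 -0.0142 -0.9931] t 39.35 grip 0.113 F [-0.1 -0.3 -2. ]
 turn(tool) 0.31 shift [ 0.0082 -0.0355  0.0569]
 comp lateral [ 0.0015 -0.0347] down 0.0573
keeper [303, 221, 23, 79, 1638] [0.5137 0.3185] z 0.1385 size [0.0401 0.0114] yaw -13.32
```

>>> apply_moves([
  [0.001,-0.014,0,0.2,1],
  [0.001,-0.013,0.008,0.1,1],
  [0,-0.005,0.012,0,1],
  [0,0,0.012,0,1],
  [0,0,0,0,1],
])

```text
clock: 39.82
position: [0.5272, 0.3412, 0.0952]
ee_rot: [0.99, -0.127, 0.058, 0.001]
ft_force: [-0.2, -0.3, -1.6]
grip_width: 0.117
```

Run:
```python
from h import *
goc(.5303,.3507,.071,-14.2);keeper()
```

```text
at [0.5272 0.3412 0.0952] yaw -14.63 tilt [ 0.1153 -0.0163 -0.9932] t 39.82 grip 0.117 F [-0.2 -0.3 -1.6]
 turn(tool) -0.43 shift [ 0.0007 -0.0099  0.0242]
 comp lateral [-0.0021 -0.0096] down 0.0244
keeper [303, 221, 23, 79, 1638] [0.5273 0.3414] z 0.1058 size [0.0404 0.0114] yaw -14.16
```

>>> apply_moves([
  [-0.002,-0.0096,0,-0.4,1],
  [0,0,0.005,0,1],
  [0,0,0.008,0,1],
  [0,0,0.003,0,1],
  [0,0,0,0,1],
])

```text
clock: 40.28
position: [0.5303, 0.3497, 0.0796]
ee_rot: [0.991, -0.124, 0.059, 0.001]
ft_force: [0.8, -0.4, -2.2]
grip_width: 0.119
```

Run:
```python
from h import *
goc(.5303,.3507,.071,-14.2);keeper()
```

```text
at [0.5303 0.3497 0.0796] yaw -14.32 tilt [ 0.1163 -0.0159 -0.9931] t 40.28 grip 0.119 F [ 0.8 -0.4 -2.2]
 turn(tool) -0.12 shift [-0.0002 -0.001   0.0086]
 comp lateral [-0.0012 -0.0008] down 0.0087
keeper [303, 221, 23, 79, 1638] [0.5303 0.35  ] z 0.0902 size [0.0403 0.0114] yaw -14.39
```

>>> apply_moves([
  [-0.0012,-0.0005,0.003,-0.1,1],
  [0,0,0.003,0,1],
  [0,0,0.002,0,1],
  [0,0,0,0,1],
])

```text
clock: 40.67
position: [0.5303, 0.3504, 0.0714]
ee_rot: [0.991, -0.123, 0.059, 0.0]
ft_force: [0.6, 0.0, -0.9]
grip_width: 0.12
```

Run:
```python
from h import *
goc(.5303,.3507,.071,-14.2)
```

```text
at [0.5303 0.3504 0.0714] yaw -14.22 tilt [ 0.1167 -0.0154 -0.9931] t 40.67 grip 0.12 F [ 0.6  0.  -0.9]
 turn(tool) -0.02 shift [-0.0001 -0.0002  0.0004]
 comp lateral [-0.0001 -0.0002] down 0.0004
```

>>> apply_moves([
  [0,0,0.001,0,1],
  [0,0,0,0,1],
  [0,0,0,0,0.6],
  [0,0,0,0,0.3],
  [0,0,0,0,0.0],
])

```text
clock: 41.08
position: [0.531, 0.3506, 0.0709]
ee_rot: [0.991, -0.123, 0.059, 0.0]
ft_force: [0.8, -0.0, -0.1]
grip_width: 0.472
```

>>> apply_moves([
  [0,0,0,0,0],
  [0,0,-0.015,0,0],
  [0,0,-0.025,0,0],
  [-0.02,0,-0.035,0,0],
  [-0.035,0.01,-0.03,0,0],
])

```text
clock: 41.5
position: [0.4682, 0.3521, 0.1647]
ee_rot: [0.99, -0.127, 0.059, 0.004]
ft_force: [-0.6, 1.0, 1.4]
grip_width: 0.5
```

>>> apply_moves([
  [-0.01,0.01,0,0,0],
  [0,0,0,0,0],
  [0,0,0,0,0],
])

```text
clock: 41.75
position: [0.4525, 0.3488, 0.1698]
ee_rot: [0.99, -0.124, 0.06, -0.001]
ft_force: [0.7, -0.2, 0.8]
grip_width: 0.501
```

Run:
```python
from h import *
go(.53,.35,.1,-14);keeper(name="w9.png")
p,d,K,T=cam("scene");W=cloud(d,K,T)
m=(abs(W[...,0]-.6)<.07)&(W[...,1]<.03)&(W[...,1]>-.27)&(W[...,2]>.055)&(W[...,2]<.07)
c_,l,s,_=cv2.connectedComponentsWithStats(m.astype(np.uint8))
for i in range(1,c_):
    if s[i,4]>8:print("tab dock",todock(W[l==i].mean(0)))
a=np.hstack([cv2.resize(p[140:280,170:345],(400,320)),cv2.resize(p[140:280,360:535],(400,320))]);save("end.png",a)
z=np.load("scene0.npz");print("moved px", {n:int((cv2.absdiff(p,z["p"])[y:y+h,x:x+w].max(-1)>40).sum()) for n,(x,y,w,h) in dict(dish=(372,268,40,32),pot=(172,130,34,34),pencil=(452,245,16,60)).items()})
```

```text
at [0.4525 0.3488 0.1698] yaw -14.34 tilt [ 0.1183 -0.0138 -0.9929] t 41.75 grip 0.501 F [ 0.7 -0.2  0.8]
 turn(tool) -0.34 shift [ 0.0749 -0.0199  0.0698]
keeper [283, 100, 16, 50, 773] [0.5302 0.3508] z 0.0805 size [0.0384 0.0116] yaw -14.99
tab dock [ 0.0617 -0.1112]
tab dock [ 0.0613 -0.0368]
tab dock [0.0617 0.0384]
tab dock [0.0621 0.1129]
moved px {'dish': 0, 'pot': 13, 'pencil': 0}
```

View pics/end.png

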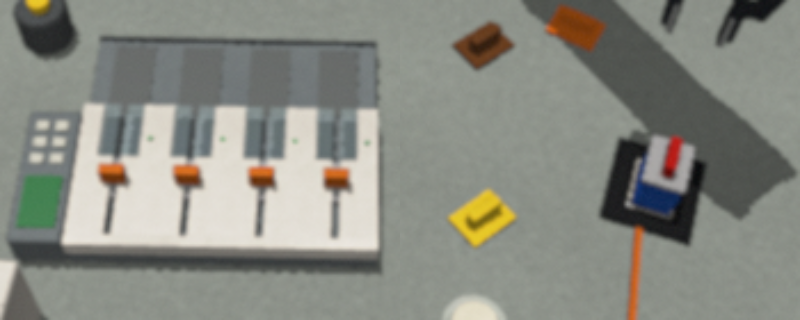

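View pics/w9.png

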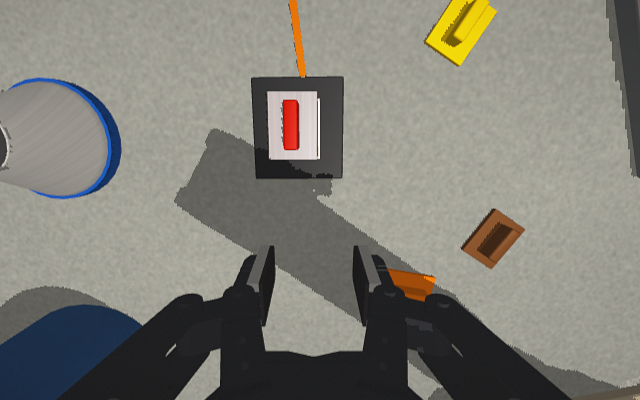

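The keeper lies flat and square on the pile (wrist picture around (291,125)). All the tabs are home, the bays are empty, and the gripper is clear of everything.

```bash
python3 -c "
from workcell import workorder
print(workorder.hand_in())"
```

```text
the job is handed in; nothing more can be done
None
```

The job is done and handed in: all four badges are stacked on the base with the steel keeper on top. It took about 42 s of the 210 s. I pushed each badge out with its ejector slide and placed the badges one by one; the keeper I used is the grey plate with the red bar.

The hand-in gave no verdict. My last camera checks showed:

| Check | Measured | Limit |
|---|---|---|
| Badges from the outline's middle, as each was placed | up to about 2.5 mm | 7 mm |
| Badges from each other, as each was placed | up to about 2.3 mm | 5 mm |
| Keeper from the middle | about 1.5 mm | 8 mm |
| Keeper from the badges | about 1.5 mm | 6 mm |
| Keeper yaw off square | about 1° (0.02 rad) | 0.14 rad |

- **Height:** the keeper handle's top was at 80.5 mm against 80 mm nominal, which fits a keeper lying flat on four flat badges.
- **Ejectors:** all four tabs were back home within about 1 mm, and the bays were empty.
- **Bystanders:** the dish and pencil pictures were unchanged. The pot's picture differed by 13 pixels, which I put down to shadow; I did not measure its position again.

The tool slowly tilted to about 0.12 rad during the run, mainly from pressing on the ejector tabs. I took out part of it once by pressing on a tab at its home stop. The tilt that remained did not show in the placements.

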